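Click-test the pocket tape measures and put them away

TASK

Test every pocket tape measure on the mat by pressing its button fully in and letting go. Seat each one whose button then stays in flat and square in a pocket of the wooden tray, one to a pocket, button up and still latched in; lay each one whose button springs back out most of the way in the mesh basket standing on the desk.

Things in the scene. Friction and masses are not known exactly. Their poses are not given: they have to be found in the camera images.
- tape1: one of up to six outwardly identical pocket tape measures (None if absent): white rounded block 58 x 48 x 28 mm with a black band, a small flat steel end hook (projects 1 mm) on one 48 mm side, about 0.16 kg. Starts lying flat on the mat, button up. Origin: centre of its underside; x along the 58 mm length, y along the 48 mm width, z up out of the button face. Sound or faulty: only clicking tells. Either way round is right in a pocket
- tape2: one of up to six outwardly identical pocket tape measures (None if absent): white rounded block 58 x 48 x 28 mm with a black band, a small flat steel end hook (projects 1 mm) on one 48 mm side, about 0.16 kg. Starts lying flat on the mat, button up. Origin: centre of its underside; x along the 58 mm length, y along the 48 mm width, z up out of the button face. Sound or faulty: only clicking tells. Either way round is right in a pocket
- tape3: one of up to six outwardly identical pocket tape measures (None if absent): white rounded block 58 x 48 x 28 mm with a black band, a small flat steel end hook (projects 1 mm) on one 48 mm side, about 0.16 kg. Starts lying flat on the mat, button up. Origin: centre of its underside; x along the 58 mm length, y along the 48 mm width, z up out of the button face. Sound or faulty: only clicking tells. Either way round is right in a pocket
- tape4: one of up to six outwardly identical pocket tape measures (None if absent): white rounded block 58 x 48 x 28 mm with a black band, a small flat steel end hook (projects 1 mm) on one 48 mm side, about 0.16 kg. Starts lying flat on the mat, button up. Origin: centre of its underside; x along the 58 mm length, y along the 48 mm width, z up out of the button face. Sound or faulty: only clicking tells. Either way round is right in a pocket
- tape5: one of up to six outwardly identical pocket tape measures (None if absent): white rounded block 58 x 48 x 28 mm with a black band, a small flat steel end hook (projects 1 mm) on one 48 mm side, about 0.16 kg. Starts lying flat on the mat, button up. Origin: centre of its underside; x along the 58 mm length, y along the 48 mm width, z up out of the button face. Sound or faulty: only clicking tells. Either way round is right in a pocket
- tape6: one of up to six outwardly identical pocket tape measures (None if absent): white rounded block 58 x 48 x 28 mm with a black band, a small flat steel end hook (projects 1 mm) on one 48 mm side, about 0.16 kg. Starts lying flat on the mat, button up. Origin: centre of its underside; x along the 58 mm length, y along the 48 mm width, z up out of the button face. Sound or faulty: only clicking tells. Either way round is right in a pocket
- button1 (a joint): travel (m) of the round black button, 23 mm across, amid the top of tape1 (None if absent): 0 = out as at the start, its top 12 mm above the case, 40 mm above the tape's underside; 0.0105 = pressed home, by up to about 4 N along the tape's z. Let go after a full press, a sound one stays fully in (its top 1.5 mm above the case); a faulty one springs back to about 0.004. A half-pressed sound one springs back to 0
- button2 (a joint): travel (m) of the round black button, 23 mm across, amid the top of tape2 (None if absent): 0 = out as at the start, its top 12 mm above the case, 40 mm above the tape's underside; 0.0105 = pressed home, by up to about 4 N along the tape's z. Let go after a full press, a sound one stays fully in (its top 1.5 mm above the case); a faulty one springs back to about 0.004. A half-pressed sound one springs back to 0
- button3 (a joint): travel (m) of the round black button, 23 mm across, amid the top of tape3 (None if absent): 0 = out as at the start, its top 12 mm above the case, 40 mm above the tape's underside; 0.0105 = pressed home, by up to about 4 N along the tape's z. Let go after a full press, a sound one stays fully in (its top 1.5 mm above the case); a faulty one springs back to about 0.004. A half-pressed sound one springs back to 0
- button4 (a joint): travel (m) of the round black button, 23 mm across, amid the top of tape4 (None if absent): 0 = out as at the start, its top 12 mm above the case, 40 mm above the tape's underside; 0.0105 = pressed home, by up to about 4 N along the tape's z. Let go after a full press, a sound one stays fully in (its top 1.5 mm above the case); a faulty one springs back to about 0.004. A half-pressed sound one springs back to 0
- button5 (a joint): travel (m) of the round black button, 23 mm across, amid the top of tape5 (None if absent): 0 = out as at the start, its top 12 mm above the case, 40 mm above the tape's underside; 0.0105 = pressed home, by up to about 4 N along the tape's z. Let go after a full press, a sound one stays fully in (its top 1.5 mm above the case); a faulty one springs back to about 0.004. A half-pressed sound one springs back to 0
- button6 (a joint): travel (m) of the round black button, 23 mm across, amid the top of tape6 (None if absent): 0 = out as at the start, its top 12 mm above the case, 40 mm above the tape's underside; 0.0105 = pressed home, by up to about 4 N along the tape's z. Let go after a full press, a sound one stays fully in (its top 1.5 mm above the case); a faulty one springs back to about 0.004. A half-pressed sound one springs back to 0
- tray: fixed pale wooden tray, 170 x 170 x 14 mm, with four rectangular pockets in two rows of two. Origin: centre of its underside, on the desk; x along the long sides of the pockets, z up
- pocket1 (a point): centre of the floor of one tray pocket, 6 mm above the desk; the pocket is 62 mm (tray x) by 52 mm (tray y) and 8 mm deep with slightly bevelled rims, so a seated tape stands 20 mm proud of the tray; pocket centres lie 82 mm apart in tray x and 92 mm in tray y
- pocket2 (a point): centre of the floor of one tray pocket, 6 mm above the desk; the pocket is 62 mm (tray x) by 52 mm (tray y) and 8 mm deep with slightly bevelled rims, so a seated tape stands 20 mm proud of the tray; pocket centres lie 82 mm apart in tray x and 92 mm in tray y
- pocket3 (a point): centre of the floor of one tray pocket, 6 mm above the desk; the pocket is 62 mm (tray x) by 52 mm (tray y) and 8 mm deep with slightly bevelled rims, so a seated tape stands 20 mm proud of the tray; pocket centres lie 82 mm apart in tray x and 92 mm in tray y
- pocket4 (a point): centre of the floor of one tray pocket, 6 mm above the desk; the pocket is 62 mm (tray x) by 52 mm (tray y) and 8 mm deep with slightly bevelled rims, so a seated tape stands 20 mm proud of the tray; pocket centres lie 82 mm apart in tray x and 92 mm in tray y
- basket: fixed open basket of dark steel mesh for faulty tapes, 160 (its x) x 110 (its y) x 36 mm high, walls and floor 3 mm thick. Origin: centre of its underside, on the desk; z up
- mat: fixed grey silicone desk mat, 250 (x) x 300 (y) x 2 mm, on which the tapes start. Origin: centre of its underside
- pencil: dark retractable pencil, 146 mm long, 9 mm thick, lying on the mat between the two rows of tapes; it may be brushed aside. Origin: middle of its underside, x along it
Not all that is in view belongs to the job. Leave any pink look-alike of the tape2 alone.

How it is judged (in metres and radians):
At the end, for the whole second after the job is handed in: Each tape has been clicked and is at rest. Latched (button 7.5 mm or more in): in a pocket of its own, within 6 mm of its centre and 3 mm of its floor, level to 0.05 rad, square to 0.1 rad, button up. Not latched (button 2 to 6.5 mm in): inside the basket's outline, underside below 60 mm ((((distance between tape1 and pocket1 below 0.006 m or distance between tape1 and pocket2 below 0.006 m or distance between tape1 and pocket3 below 0.006 m or distance between tape1 and pocket4 below 0.006 m) and z of tape1 in the frame of tray below 0.009 m and angle between tape1's own z axis and vertical below 0.05 rad and angle between the x axis of tape1 and the x axis of tray, either way round below 0.1 rad and value of joint button1 above 0.0075 m) or (x of tape1 in the frame of basket between -0.08 and 0.08 m and y of tape1 in the frame of basket between -0.055 and 0.055 m and z of tape1 in the frame of basket below 0.06 m and value of joint button1 between 0.002 and 0.0065 m)) and linear speed of each of tape1, tape2, tape3, tape4, tape5, tape6 below 0.02 m/s and (((distance between tape2 and pocket1 below 0.006 m or distance between tape2 and pocket2 below 0.006 m or distance between tape2 and pocket3 below 0.006 m or distance between tape2 and pocket4 below 0.006 m) and z of tape2 in the frame of tray below 0.009 m and angle between tape2's own z axis and vertical below 0.05 rad and angle between the x axis of tape2 and the x axis of tray, either way round below 0.1 rad and value of joint button2 above 0.0075 m) or (x of tape2 in the frame of basket between -0.08 and 0.08 m and y of tape2 in the frame of basket between -0.055 and 0.055 m and z of tape2 in the frame of basket below 0.06 m and value of joint button2 between 0.002 and 0.0065 m)) and (((distance between tape3 and pocket1 below 0.006 m or distance between tape3 and pocket2 below 0.006 m or distance between tape3 and pocket3 below 0.006 m or distance between tape3 and pocket4 below 0.006 m) and z of tape3 in the frame of tray below 0.009 m and angle between tape3's own z axis and vertical below 0.05 rad and angle between the x axis of tape3 and the x axis of tray, either way round below 0.1 rad and value of joint button3 above 0.0075 m) or (x of tape3 in the frame of basket between -0.08 and 0.08 m and y of tape3 in the frame of basket between -0.055 and 0.055 m and z of tape3 in the frame of basket below 0.06 m and value of joint button3 between 0.002 and 0.0065 m)) and (((distance between tape4 and pocket1 below 0.006 m or distance between tape4 and pocket2 below 0.006 m or distance between tape4 and pocket3 below 0.006 m or distance between tape4 and pocket4 below 0.006 m) and z of tape4 in the frame of tray below 0.009 m and angle between tape4's own z axis and vertical below 0.05 rad and angle between the x axis of tape4 and the x axis of tray, either way round below 0.1 rad and value of joint button4 above 0.0075 m) or (x of tape4 in the frame of basket between -0.08 and 0.08 m and y of tape4 in the frame of basket between -0.055 and 0.055 m and z of tape4 in the frame of basket below 0.06 m and value of joint button4 between 0.002 and 0.0065 m)) and (((distance between tape5 and pocket1 below 0.006 m or distance between tape5 and pocket2 below 0.006 m or distance between tape5 and pocket3 below 0.006 m or distance between tape5 and pocket4 below 0.006 m) and z of tape5 in the frame of tray below 0.009 m and angle between tape5's own z axis and vertical below 0.05 rad and angle between the x axis of tape5 and the x axis of tray, either way round below 0.1 rad and value of joint button5 above 0.0075 m) or (x of tape5 in the frame of basket between -0.08 and 0.08 m and y of tape5 in the frame of basket between -0.055 and 0.055 m and z of tape5 in the frame of basket below 0.06 m and value of joint button5 between 0.002 and 0.0065 m)) and (((distance between tape6 and pocket1 below 0.006 m or distance between tape6 and pocket2 below 0.006 m or distance between tape6 and pocket3 below 0.006 m or distance between tape6 and pocket4 below 0.006 m) and z of tape6 in the frame of tray below 0.009 m and angle between tape6's own z axis and vertical below 0.05 rad and angle between the x axis of tape6 and the x axis of tray, either way round below 0.1 rad and value of joint button6 above 0.0075 m) or (x of tape6 in the frame of basket between -0.08 and 0.08 m and y of tape6 in the frame of basket between -0.055 and 0.055 m and z of tape6 in the frame of basket below 0.06 m and value of joint button6 between 0.002 and 0.0065 m))); the robot touches nothing.
Of tape1, tape2, tape3, tape4, tape5, tape6 only 5 to 6 are there at a start; the rules pass over those that are not, and their reading is None.
At some moment in a run one of tape1, tape2, tape3, tape4, tape5, tape6 may be knocked a few centimetres aside while the robot is not near it.
Once in a run the grip may slacken for a moment while it holds something.
It also fails if it takes over 210 s, if anything falls off the work surface, if the arm or the gripper's body presses on something with over 40 N, if the wrist force passes 120 N, or if a joint passes its speed limit or range.

ROBOT

A 6-joint arm with a two-finger parallel gripper is mounted at the origin on the work surface. World frame = base frame: x ahead of the robot, y to its left, z up, the work surface at z = 0. Lengths are in m, angles in degrees, forces in N, time in s.
With the tool pointing down it reaches from about 0.35 to 0.875 m from the base axis. Payload 4.2 kg.
Tool frame: the origin (TCP) lies on the centre line of the jaws, within the pads' length; the fingertips stand 25 mm ahead of it and the grasp point (between the pads) lies 6 mm ahead of it; z points along the fingers, y is the line along which they close (so a half turn about z gives the same grasp; the last joint's range is limited). The gripper opens to 87 mm and grips with 3 to 60 N. Pads are 19 mm wide; open, the fingers measure 117 mm over their backs; the gripper's body (75 mm by 190 mm) begins 51 mm behind the grasp point.
Start: joints at [83.457, 22.042, 0.453, 0, -68.411, -14.817], TCP at [0.228, 0.582, 0.248] pointing down, gripper open.
Joint ranges: [-179.83, 179.83], [-69.29, 118.12], [-61.27, 80.66], [-181.25, 117.63], [-171.15, -9.14], [-177.46, 177.46]. Speed limits (degrees/s): [159.86, 159.86, 180, 180, 180, 180].

INTERFACE

Orientations are given as a 3x3 rotation matrix whose columns are the frame's x, y, z axes.
In Python, from station import r gives the robot as it stands.
- The arm moves only by the tool move_arm, never from a script. Its argument "series" is a list of rows, each an object with "grip": the opening, from 0 (shut) to 1 (fully open); "xyz": the shift along the tool's x, y, z in mm, a list of three; "angular": the turn, a rotation vector about the tool's x, y, z in rad, a list of three. A call has 1 to 10 rows; each row is the pose to reach, as a shift and turn from the pose commanded when the call began, along the tool's axes at that moment; what a row does not reach only later rows make up. A row lasts 1/10 s, in which the tool goes at most 50 mm and 8.59 degrees, less where a joint would pass 70% of its speed; a pose out of reach is approached as far as the arm can. A call with a gripper value outside its range is refused whole. The fingers move at their own pace and stop on an object; the grip force is fixed at half the most. Time passes only in rows, so rows that repeat a pose let the fingers close. It gives the time, the measured TCP pose, the force, the opening and the grip force at its end, in the units of the state.
- r.sense(): the state, without advancing time (a new reading comes with each control period).
- r.capture(name): name is "scene" or "top" or "wrist"; returns a dict with "img" (480x640x3 uint8, red, green, blue), "camera_matrix" (3x3 intrinsics, pixels), "rvec" (rotation vector, rad) and "tvec" (3), from world to camera coordinates, as OpenCV has them; the wrist camera has in their place "hand_eye" (4x4, takes a point from camera to tool coordinates, whose origin is the TCP and whose axes are the flange's). Camera axes: x right, y down, z forward; pixel columns grow to the right and rows downward; lengths in m; the calibration is good to about 2 mm. The wrist camera is an equidistant fisheye: a pixel r from the principal point sees the ray r / f radians off the axis. A picture is of the moment at which its call begins: read the wrist's pose just before it. There is no depth.
- r.finish_job(): hands the job in; it is judged then, once.
The state is a dict: "time_s": time; "joints": joint angles; "joint_velocities": joint speeds; "effort": joint torques, N m; "tcp_pos": TCP position; "ee_rot": TCP orientation; "wrist_force": force on the tool from outside, world axes, zero at the start; "moment": the same for the moment, N m; "gripper_width": opening from 0.0 (shut) to 1.0 (fully open); "gripper_force": force on a finger pad.
Only numpy, scipy, OpenCV 4.12 (cv2) and the standard library are available. Lean on these libraries where they do the work, as an engineer would, in place of code of your own. Each camera call takes 0.05 s, during which the arm holds its last target. There are 200 camera calls.

## Working session

There is one attempt and no reset: what is moved stays moved. The work goes in short steps, Python scripts to look and compute and a tool call to move; the robot and the scene stay as the last step left them, time stands still between calls to the robot, and variables do not carry over. Pictures are saved under pics/ and viewed, at most 14 in all, crops included, and the job is handed in when it is done.

Besides the shell and the picture viewer there is one more tool, called after "Request:" as a command line: name --argument value ..., lists and objects as JSON in quotes. move_arm: Moves the arm, as the interface text tells. Its arguments: {"type":"object","properties":{"series":{"type":"array"}},"required":["series"]}

```bash
ls; mkdir -p pics; python3 - <<'E'
from station import r
import cv2,pickle,numpy as np
s=r.sense();print(s)
d={}
for n in("scene","top"):
    c=r.capture(n);d[n]=c;cv2.imwrite(f"pics/{n}0.png",c["img"][:,:,::-1])
    print(n,{k:np.round(v,3).tolist() for k,v in c.items() if k!="img"})
pickle.dump(d,open("cap0.pkl","wb"))
E
```

```text
pics
{'time_s': 0.0, 'joints': array([ 8.34570709e+01,  2.20910711e+01,  3.79938465e-01, -2.79258563e-02,
       -6.84108936e+01, -1.48168824e+01]), 'joint_velocities': array([ 0.00032449, -0.00832634,  0.00323171, -0.00630936,  0.01487186,
       -0.07169415]), 'effort': array([-1.98286405e-03, -3.90665352e+01,  1.87405783e+01,  4.22001556e+00,
        1.09541530e-02, -1.94737231e-04]), 'tcp_pos': array([0.22742228, 0.58157076, 0.24646012]), 'ee_rot': array([[ 9.31246047e-01, -3.64390341e-01, -6.92929796e-04],
       [-3.64390984e-01, -9.31243765e-01, -2.06420425e-03],
       [ 1.06889538e-04,  2.17477942e-03, -9.99997629e-01]]), 'wrist_force': array([-0.22657343, -0.40116453,  0.12974511]), 'moment': array([ 0.00470416, -0.00324105,  0.00378285]), 'gripper_force': 0.0, 'gripper_width': 1.0020740492637021}
scene {'camera_matrix': [[602.977, 0.0, 306.366], [0.0, 602.977, 233.789], [0.0, 0.0, 1.0]], 'rvec': [1.474, 2.272, -0.729], 'tvec': [0.203, -0.321, 1.413]}
top {'camera_matrix': [[603.906, 0.0, 317.092], [0.0, 603.906, 241.066], [0.0, 0.0, 1.0]], 'rvec': [2.099, -2.126, 0.171], 'tvec': [0.008, 0.441, 1.075]}
```

View pics/top0.png

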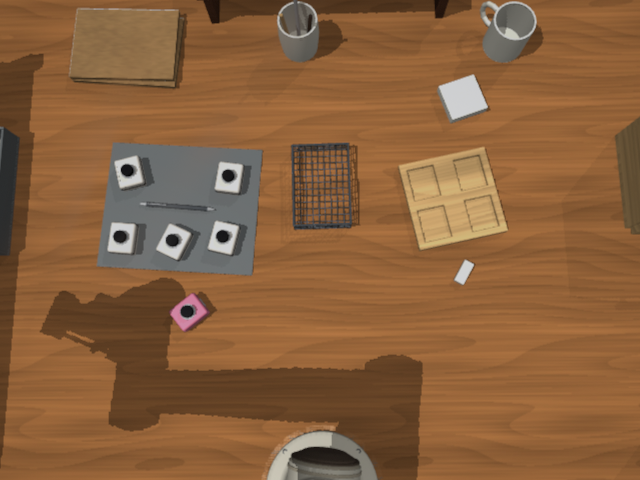

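View pics/scene0.png

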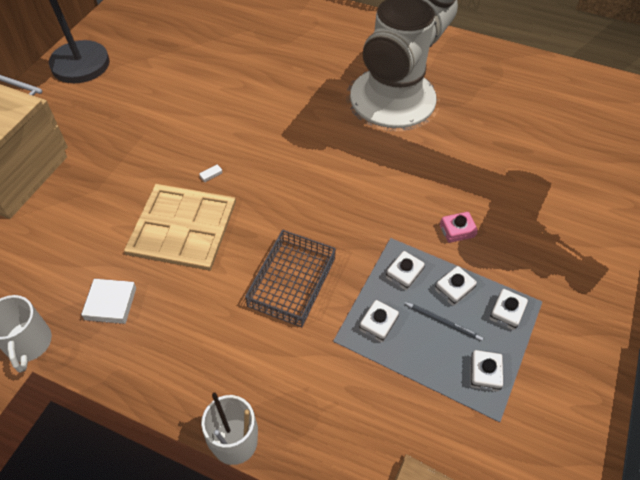

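The top view shows five white tapes on the mat, with buttons at about (127,170), (229,176), (120,237), (173,240) and (223,237). It also shows the pink look-alike at (189,312), the basket at (322,186), the tray at (453,198), and a white sticky-note block and eraser. The scene view agrees. The white block at (463,98) has no button and is off the mat, so it isn't a tape. I'll rectify the mat area next to confirm the tapes and measure them.

```bash
cat >h.py <<'E'
import numpy as np,cv2
from scipy.spatial.transform import Rotation as Ro
def cam(c):
    return c["camera_matrix"],cv2.Rodrigues(np.array(c["rvec"],float))[0],np.array(c["tvec"],float).ravel()
def p2w(c,uv,z):
    K,R,t=cam(c);uv=np.atleast_2d(uv).astype(float)
    d=np.c_[uv,np.ones(len(uv))]@np.linalg.inv(K).T@R;o=-R.T@t
    return o+d*((z-o[2])/d[:,2])[:,None]
def rect(c,x0,y0,w,h,z,s):
    """world-plane z rectified image: col = (y0-y)/s, row=(x0-x)/s (x up, y left)"""
    K,R,t=cam(c)
    H=K@np.c_[R[:,0],R[:,1],R[:,2]*z+t]@np.array([[0,-s,x0],[-s,0,y0],[0,0,1]])
    return cv2.warpPerspective(c["img"],H,(int(w/s),int(h/s)),flags=cv2.INTER_CUBIC|cv2.WARP_INVERSE_MAP)
def ray_w(s,c,uv,z):
    """wrist fisheye pixel -> world at height z"""
    K=c["camera_matrix"];u=np.atleast_2d(uv).astype(float)
    q=(u-[K[0,2],K[1,2]])/[K[0,0],K[1,1]];th=np.linalg.norm(q,axis=1)
    d=np.c_[q/np.maximum(th,1e-9)[:,None]*np.sin(th)[:,None],np.cos(th)]
    T=np.array(c["hand_eye"]);W=np.eye(4);W[:3,:3]=s["ee_rot"];W[:3,3]=s["tcp_pos"];M=W@T
    d=d@M[:3,:3].T;o=M[:3,3]
    return o+d*((z-o[2])/d[:,2])[:,None]
def wrect(s,c,x0,y0,w,h,z,sc):
    """rectified wrist picture of plane z"""
    K=c["camera_matrix"];C,Rr=np.meshgrid(np.arange(int(w/sc)),np.arange(int(h/sc)))
    P=np.stack([x0-Rr*sc,y0-C*sc,np.full(C.shape,z)],-1)
    W=np.eye(4);W[:3,:3]=s["ee_rot"];W[:3,3]=s["tcp_pos"];M=np.linalg.inv(W@np.array(c["hand_eye"]))
    q=P@M[:3,:3].T+M[:3,3];rr=np.linalg.norm(q[...,:2],axis=-1);th=np.arctan2(rr,q[...,2]);k=th/np.maximum(rr,1e-9)
    return cv2.remap(c["img"],(q[...,0]*k*K[0,0]+K[0,2]).astype(np.float32),(q[...,1]*k*K[1,1]+K[1,2]).astype(np.float32),cv2.INTER_LINEAR)
def go(s,xyz,yaw=None):
    """tool-axes shift mm and turn rad to bring TCP to xyz, pointing down; tool y axis along yaw (deg, mod 180)"""
    R=s["ee_rot"];sh=R.T@(np.array(xyz)-s["tcp_pos"])*1e3
    if yaw is None: y=R[:,1]
    else:
        y=np.array([np.cos(np.radians(yaw)),np.sin(np.radians(yaw)),0])
        if y@R[:,1]<0:y=-y
    y=np.array([y[0],y[1],0]);y/=np.linalg.norm(y);z=np.array([0,0,-1.]);T=np.c_[np.cross(y,z),y,z]
    a=Ro.from_matrix(R.T@T).as_rotvec()
    return np.round(sh,1).tolist(),np.round(a,3).tolist(),"joints6",round(float(s["joints"][5]),1)
E
python3 - <<'E'
from h import *;import pickle
d=pickle.load(open("cap0.pkl","rb"));c=d["top"]
im=rect(c,.63,.42,.75,.33,.030,.001)
cv2.imwrite("pics/rect.png",im[:,:,::-1])
hsv=cv2.cvtColor(c["img"],cv2.COLOR_RGB2HSV)
print("mat",p2w(c,[[113,144],[262,150],[253,274],[98,266]],.002)[:,:2].round(3).tolist())
print("tray",p2w(c,[[400,165],[486,149],[507,231],[418,249]],.014)[:,:2].round(3).tolist())
print("basket",p2w(c,[[292,144],[350,144],[351,228],[293,228]],.036)[:,:2].round(3).tolist())
for u in [(127,170),(229,176),(120,237),(173,240),(223,237)]:
    g=c["img"][u[1]-14:u[1]+15,u[0]-14:u[0]+15].max(2);m=(g<45).astype(np.uint8)
    n,l,st,ce=cv2.connectedComponentsWithStats(m);k=1+np.argmin(np.linalg.norm(ce[1:]-14,axis=1));ce=ce[k]-14+u
    r2=im.copy();ct=p2w(c,[ce],.042)[0]
    q=p2w(c,[u],.030)[0];cc=int((.42-q[1])*1000);rr=int((.63-q[0])*1000)
    w=(im[rr-45:rr+45,cc-45:cc+45].min(2)>150).astype(np.uint8)
    ks=max(cv2.findContours(w,0,2)[0],key=cv2.contourArea);R=cv2.minAreaRect(ks)
    print(u,"btn",ct[:2].round(4),st[k][4],"rect",(.63-(R[0][1]+rr-45)*.001).round(4),(.42-(R[0][0]+cc-45)*.001).round(4),np.round(R[1],1),round(R[2],1))
from station import r
print([r.sense()["tcp_pos"].round(4) for _ in range(3)])
E
```

```text
mat [[0.651, 0.408], [0.633, 0.11], [0.386, 0.126], [0.406, 0.424]]
tray [[0.593, -0.159], [0.622, -0.326], [0.46, -0.355], [0.428, -0.187]]
basket [[0.632, 0.049], [0.63, -0.062], [0.466, -0.061], [0.467, 0.047]]Traceback (most recent call last):
  File "<stdin>", line 15, in <module>
ValueError: max() iterable argument is empty
```

View pics/rect.png

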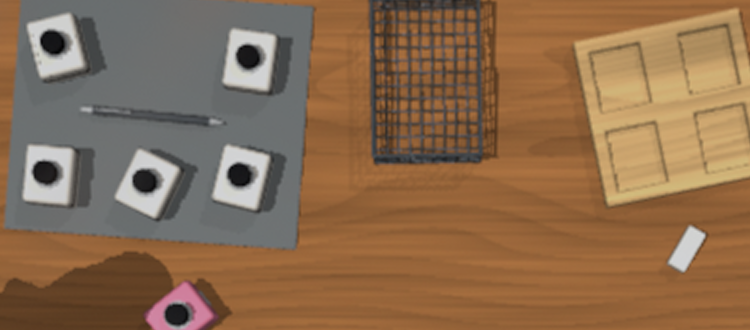

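The rectified crop (1 mm/px) confirms five white tapes with black buttons, at about (55,45), (249,58), (48,173), (146,182) and (240,177). The pink look-alike at (178,312) stays out of the job. Now I'll measure.

```bash
cat >>h.py <<'E'
def tapes(c,zb=.042,pts=[(127,170),(229,176),(120,237),(173,240),(223,237)]):
    X0,Y0=.70,.45;im=rect(c,X0,Y0,.9,.45,.030,.001)
    for u in pts:
        g=c["img"][u[1]-14:u[1]+15,u[0]-14:u[0]+15].max(2);m=(g<45).astype(np.uint8)
        n,l,st,ce=cv2.connectedComponentsWithStats(m);k=1+np.argmin(np.linalg.norm(ce[1:]-14,axis=1));b=p2w(c,[ce[k]-14+u],zb)[0]
        q=p2w(c,[u],.030)[0];cc=int((Y0-q[1])*1000);rr=int((X0-q[0])*1000)
        w=(im[rr-45:rr+45,cc-45:cc+45].min(2)>150).astype(np.uint8)
        R=cv2.minAreaRect(max(cv2.findContours(w,0,2)[0],key=cv2.contourArea))
        # image col=-y,row=-x ; angle of image vector (cos a, sin a) -> world (-sin a,-cos a)
        bp=cv2.boxPoints(R);e=[bp[1]-bp[0],bp[2]-bp[1]];e.sort(key=np.linalg.norm);v=e[1]
        print(u,"btn",b[:2].round(4),"rect",[round(X0-(R[0][1]+rr-45)*.001,4),round(Y0-(R[0][0]+cc-45)*.001,4)],np.round(R[1],1),"long axis yaw",round(float(np.degrees(np.arctan2(-v[0],-v[1])))%180,1))
E
python3 - <<'E'
from h import *;import pickle
c=pickle.load(open("cap0.pkl","rb"))["top"];tapes(c)
from station import r
s=r.sense();print(s["tcp_pos"].round(4))
E
```

```text
(127, 170) btn [0.584  0.3633] rect [0.5852, 0.3653] [56.3 46.1] long axis yaw 14.0
(229, 176) btn [0.5701 0.1697] rect [0.571, 0.1712] [46.1 56.6] long axis yaw 172.1
(120, 237) btn [0.4557 0.3708] rect [0.456, 0.3727] [45.7 56. ] long axis yaw 175.0
(173, 240) btn [0.4468 0.2722] rect [0.4472, 0.2739] [45.6 55.9] long axis yaw 153.4
(223, 237) btn [0.4529 0.1784] rect [0.4535, 0.1799] [46.1 56.3] long axis yaw 166.0
[0.2274 0.5816 0.2466]
```

```bash
python3 - <<'E'
from h import *
from station import r
s=r.sense();print(go(s,(.456,.372,.13),85))
E
```

```text
([289.2, 111.7, 116.8], [0.002, 0.0, -0.286], 'joints6', -14.8)
```

Request:
move_arm --series '[{"grip": 0, "xyz": [289, 112, 117], "angular": [0.002, 0, -0.286]}, {"grip": 0, "xyz": [289, 112, 117], "angular": [0.002, 0, -0.286]}, {"grip": 0, "xyz": [289, 112, 117], "angular": [0.002, 0, -0.286]}, {"grip": 0, "xyz": [289, 112, 117], "angular": [0.002, 0, -0.286]}, {"grip": 0, "xyz": [289, 112, 117], "angular": [0.002, 0, -0.286]}, {"grip": 0, "xyz": [289, 112, 117], "angular": [0.002, 0, -0.286]}, {"grip": 0, "xyz": [289, 112, 117], "angular": [0.002, 0, -0.286]}, {"grip": 0, "xyz": [289, 112, 117], "angular": [0.002, 0, -0.286]}, {"grip": 0, "xyz": [289, 112, 117], "angular": [0.002, 0, -0.286]}, {"grip": 0, "xyz": [289, 112, 117], "angular": [0.002, 0, -0.286]}]'

```text
time_s: 1.1
tcp_pos: [0.4556, 0.3734, 0.131]
ee_rot: [[0.996, -0.086, 0.001], [-0.086, -0.996, 0.003], [0.001, -0.003, -1.0]]
wrist_force: [-0.0, 0.4, 0.3]
gripper_width: 0.174
gripper_force: 0.0
```

```bash
python3 - <<'E'
from h import *
from station import r
s=r.sense();c=r.capture("wrist");cv2.imwrite("pics/w0.png",c["img"][:,:,::-1]);cv2.imwrite("pics/w0r.png",wrect(s,c,.56,.45,.2,.16,.030,.0005)[:,:,::-1])
print(s["tcp_pos"].round(4),s["wrist_force"].round(2),s["gripper_width"],np.round(c["hand_eye"],3).tolist(),c["camera_matrix"][0]);print(go(s,(.456,.372,.10),85))
E
```

```text
[0.4556 0.3734 0.131 ] [-0.05  0.4   0.3 ] 0.17360477635535515 [[0.0, -0.952, -0.305, 0.084], [1.0, 0.0, -0.001, 0.0], [0.001, -0.305, 0.952, -0.137], [0.0, 0.0, 0.0, 1.0]] [371.64829954   0.         319.14022659]
([0.4, 1.4, 31.0], [-0.003, -0.001, 0.002], 'joints6', 30.1)
```

View pics/w0.png

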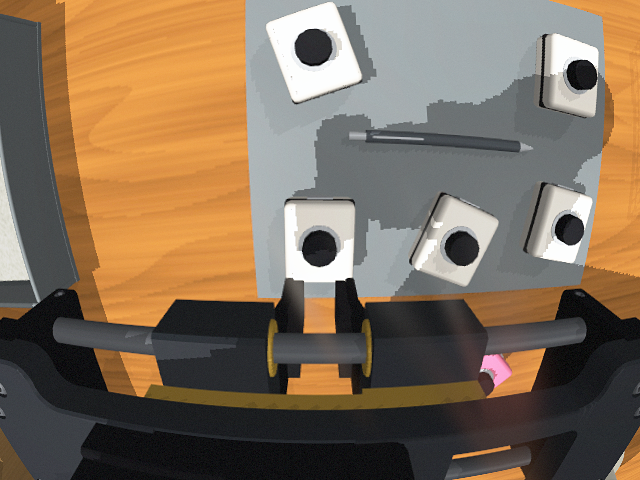

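The wrist view shows the closing fingers over the left front tape, whose button is at (320,248). The other four tapes, the pencil and the pink look-alike at (495,370) are clear of it. I'll press straight down.

Request:
move_arm --series '[{"grip": 0, "xyz": [0, 1, 40], "angular": [0, 0, 0]}, {"grip": 0, "xyz": [0, 1, 60], "angular": [0, 0, 0]}, {"grip": 0, "xyz": [0, 1, 60], "angular": [0, 0, 0]}, {"grip": 0, "xyz": [0, 1, 68], "angular": [0, 0, 0]}, {"grip": 0, "xyz": [0, 1, 72], "angular": [0, 0, 0]}, {"grip": 0, "xyz": [0, 1, 74], "angular": [0, 0, 0]}, {"grip": 0, "xyz": [0, 1, 75], "angular": [0, 0, 0]}, {"grip": 0, "xyz": [0, 1, 75], "angular": [0, 0, 0]}]'

```text
time_s: 1.95
tcp_pos: [0.4566, 0.373, 0.057]
ee_rot: [[0.996, -0.086, 0.003], [-0.086, -0.996, 0.005], [0.002, -0.005, -1.0]]
wrist_force: [-2.4, 2.3, 5.3]
gripper_width: 0.004
gripper_force: 2.5
```

Request:
move_arm --series '[{"grip": 0, "xyz": [0, 0, 1], "angular": [0, 0, 0]}, {"grip": 0, "xyz": [0, 0, 2], "angular": [0, 0, 0]}, {"grip": 0, "xyz": [0, 0, 2], "angular": [0, 0, 0]}]'

```text
time_s: 2.25
tcp_pos: [0.4567, 0.3731, 0.0568]
ee_rot: [[0.996, -0.085, 0.003], [-0.085, -0.996, 0.005], [0.003, -0.005, -1.0]]
wrist_force: [-5.1, 0.5, 15.5]
gripper_width: 0.006
gripper_force: 7.5
```

Request:
move_arm --series '[{"grip": 0, "xyz": [0, 0, -40], "angular": [0, 0, 0]}, {"grip": 0, "xyz": [-1, 50, -40], "angular": [0, 0, 0]}, {"grip": 0, "xyz": [-1, 100, -40], "angular": [0, 0, 0]}, {"grip": 0, "xyz": [-1, 100, -40], "angular": [0, 0, 0]}, {"grip": 0, "xyz": [-1, 100, -15], "angular": [0, 0, 0]}, {"grip": 0, "xyz": [-1, 100, -7], "angular": [0, 0, 0]}, {"grip": 0, "xyz": [-1, 100, -2], "angular": [0, 0, 0]}, {"grip": 0, "xyz": [-1, 100, 0], "angular": [0, 0, 0]}, {"grip": 0, "xyz": [-1, 100, 0], "angular": [0, 0, 0]}]'

```text
time_s: 3.15
tcp_pos: [0.4458, 0.2711, 0.0567]
ee_rot: [[0.996, -0.085, -0.001], [-0.085, -0.996, -0.002], [-0.001, 0.002, -1.0]]
wrist_force: [-6.8, -6.0, 25.6]
gripper_width: 0.005
gripper_force: 12.9
```

Request:
move_arm --series '[{"grip": 0, "xyz": [0, 0, -40], "angular": [0, 0, 0]}, {"grip": 0, "xyz": [15, 45, -40], "angular": [0, 0, 0]}, {"grip": 0, "xyz": [15, 91, -40], "angular": [0, 0, 0]}, {"grip": 0, "xyz": [15, 91, -40], "angular": [0, 0, 0]}, {"grip": 0, "xyz": [15, 91, -15], "angular": [0, 0, 0]}, {"grip": 0, "xyz": [15, 91, -7], "angular": [0, 0, 0]}, {"grip": 0, "xyz": [15, 91, -2], "angular": [0, 0, 0]}, {"grip": 0, "xyz": [15, 91, -1], "angular": [0, 0, 0]}, {"grip": 0, "xyz": [15, 91, -1], "angular": [0, 0, 0]}]'

```text
time_s: 4.05
tcp_pos: [0.4529, 0.1799, 0.0567]
ee_rot: [[0.996, -0.084, -0.001], [-0.084, -0.996, -0.001], [-0.001, 0.001, -1.0]]
wrist_force: [-6.2, -3.2, 21.1]
gripper_width: 0.004
gripper_force: 10.8
```

Request:
move_arm --series '[{"grip": 0, "xyz": [0, 0, -40], "angular": [0, 0, 0]}, {"grip": 0, "xyz": [45, 0, -40], "angular": [0, 0, 0]}, {"grip": 0, "xyz": [90, 0, -40], "angular": [0, 0, 0]}, {"grip": 0, "xyz": [118, 0, -40], "angular": [0, 0, 0]}, {"grip": 0, "xyz": [118, 0, -40], "angular": [0, 0, 0]}, {"grip": 0, "xyz": [118, 0, -15], "angular": [0, 0, 0]}, {"grip": 0, "xyz": [118, 0, -7], "angular": [0, 0, 0]}, {"grip": 0, "xyz": [118, 0, -2], "angular": [0, 0, 0]}, {"grip": 0, "xyz": [118, 0, -1], "angular": [0, 0, 0]}, {"grip": 0, "xyz": [118, 0, -1], "angular": [0, 0, 0]}]'

```text
time_s: 5.05
tcp_pos: [0.5694, 0.1697, 0.0569]
ee_rot: [[0.996, -0.085, -0.002], [-0.085, -0.996, -0.0], [-0.002, 0.0, -1.0]]
wrist_force: [-3.9, -0.9, 8.7]
gripper_width: 0.008
gripper_force: 4.2
```

Request:
move_arm --series '[{"grip": 0, "xyz": [0, 0, 1.5], "angular": [0, 0, 0]}, {"grip": 0, "xyz": [0, 0, 1.5], "angular": [0, 0, 0]}, {"grip": 0, "xyz": [0, 0, -40], "angular": [0, 0, 0]}, {"grip": 0, "xyz": [-1, -49, -40], "angular": [0, 0, 0]}, {"grip": 0, "xyz": [-1, -98, -40], "angular": [0, 0, 0]}, {"grip": 0, "xyz": [-1, -147, -40], "angular": [0, 0, 0]}, {"grip": 0, "xyz": [-1, -195, -40], "angular": [0, 0, 0]}, {"grip": 0, "xyz": [-1, -195, -40], "angular": [0, 0, 0]}, {"grip": 0, "xyz": [-1, -195, -15], "angular": [0, 0, 0]}, {"grip": 0, "xyz": [-1, -195, -7], "angular": [0, 0, 0]}]'

```text
time_s: 6.05
tcp_pos: [0.5852, 0.3641, 0.061]
ee_rot: [[0.996, -0.086, -0.002], [-0.086, -0.996, 0.0], [-0.002, -0.0, -1.0]]
wrist_force: [-0.6, 0.7, 3.3]
gripper_width: 0.004
gripper_force: 1.5
```

Request:
move_arm --series '[{"grip": 0, "xyz": [0, 0, 4], "angular": [0, 0, 0]}, {"grip": 0, "xyz": [0, 0, 7], "angular": [0, 0, 0]}, {"grip": 0, "xyz": [0, 0, 7], "angular": [0, 0, 0]}, {"grip": 0, "xyz": [0, 0, 7], "angular": [0, 0, 0]}]'

```text
time_s: 6.45
tcp_pos: [0.5867, 0.3638, 0.057]
ee_rot: [[0.996, -0.087, 0.001], [-0.087, -0.996, 0.002], [0.0, -0.002, -1.0]]
wrist_force: [-3.7, -0.6, 5.7]
gripper_width: 0.005
gripper_force: 2.9
```

Request:
move_arm --series '[{"grip": 0, "xyz": [0, 0, 2], "angular": [0, 0, 0]}, {"grip": 0, "xyz": [0, 0, 2], "angular": [0, 0, 0]}, {"grip": 0, "xyz": [0, 0, -40], "angular": [0, 0, 0]}, {"grip": 1, "xyz": [-158, 108, -190], "angular": [0, 0, 0]}, {"grip": 1, "xyz": [-158, 108, -190], "angular": [0, 0, 0]}, {"grip": 1, "xyz": [-158, 108, -190], "angular": [0, 0, 0]}, {"grip": 1, "xyz": [-158, 108, -190], "angular": [0, 0, 0]}, {"grip": 1, "xyz": [-158, 108, -190], "angular": [0, 0, 0]}, {"grip": 1, "xyz": [-158, 108, -190], "angular": [0, 0, 0]}, {"grip": 1, "xyz": [-158, 108, -190], "angular": [0, 0, 0]}]'

```text
time_s: 7.45
tcp_pos: [0.42, 0.2698, 0.2466]
ee_rot: [[0.996, -0.087, 0.003], [-0.087, -0.996, 0.005], [0.002, -0.005, -1.0]]
wrist_force: [0.5, -0.6, -1.0]
gripper_width: 0.555
gripper_force: 0.0
```

```bash
python3 - <<'E'
from h import *
from station import r
import pickle
s=r.sense();c=r.capture("wrist");t=r.capture("top");pickle.dump((s,c,t),open("cap1.pkl","wb"))
print(s["tcp_pos"].round(4))
X0,Y0=.66,.45
m=wrect(s,c,X0,Y0,.36,.27,.030,.00045);cv2.imwrite("pics/w1r.png",m[:,:,::-1])
tapes(t,.034)
E
```

```text
[0.42   0.2698 0.2466]
(127, 170) btn [0.5861 0.3654] rect [0.5853, 0.3653] [56.7 46.6] long axis yaw 14.5
(229, 176) btn [0.5712 0.1706] rect [0.5711, 0.1712] [46.8 57.1] long axis yaw 171.6
(120, 237) btn [0.4662 0.3746] rect [0.433, 0.3746] [45.5 10.3] long axis yaw 85.4
(173, 240) btn [0.4519 0.2735] rect [0.4226, 0.2752] [26.8 10.7] long axis yaw 63.4
(223, 237) btn [0.4536 0.1794] rect [0.4354, 0.1839] [47.9 22.1] long axis yaw 81.5
```

View pics/w1r.png

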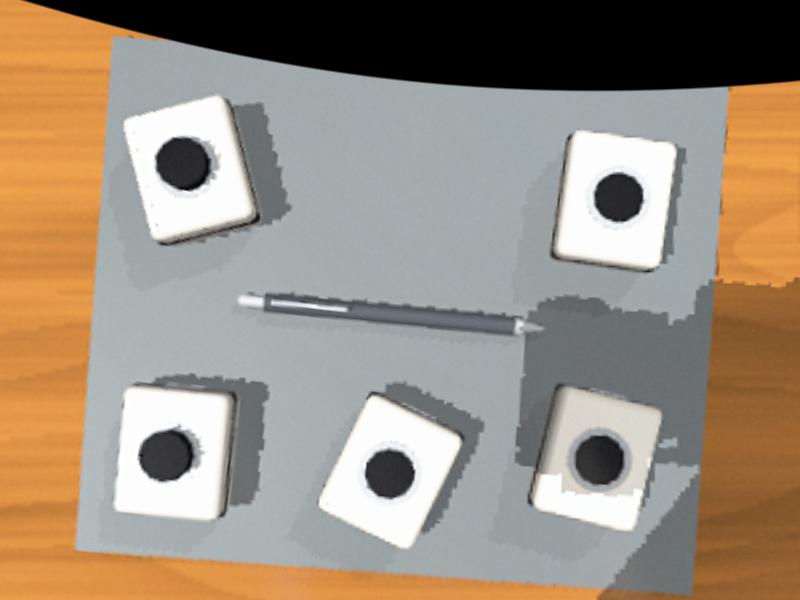

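The rectified wrist view shows buttons at (183,163) and (166,455) that look raised, offset outward and casting a shadow. Those at (619,197), (390,473) and (599,460) look flush. I'll check this with numbers.

```bash
cat >>h.py <<'E'
def wt(s,c,pts,hw=.045,sc=.0005,thr=120,b=70):
    """per tape near pts(world xy): case centre, long-axis yaw, button centre as seen on plane of case top, implied button height"""
    W=np.eye(4);W[:3,:3]=s["ee_rot"];W[:3,3]=s["tcp_pos"];o=(W@np.array(c["hand_eye"]))[:3,3];out=[]
    for p in pts:
        x0,y0=p[0]+hw,p[1]+hw;m=wrect(s,c,x0,y0,2*hw,2*hw,.030,sc)
        w=(m.min(2)>thr).astype(np.uint8);n,l,st,ce=cv2.connectedComponentsWithStats(w)
        w=(l==1+np.argmax(st[1:,4])).astype(np.uint8)
        ct=max(cv2.findContours(w,0,2)[0],key=cv2.contourArea);R=cv2.minAreaRect(cv2.convexHull(ct))
        f=np.zeros_like(w);cv2.drawContours(f,[cv2.convexHull(ct)],-1,1,-1);f=cv2.erode(f,np.ones((13,13)))
        d=((m.max(2)<b)&(f>0)).astype(np.uint8);n,l,st,ce=cv2.connectedComponentsWithStats(d);k=1+np.argmax(st[1:,4])
        R2=cv2.minEnclosingCircle(max(cv2.findContours((l==k).astype(np.uint8),0,2)[0],key=cv2.contourArea))
        wd=lambda q:np.array([x0-q[1]*sc,y0-q[0]*sc]);C=wd(R[0]);B=wd(R2[0])
        e=cv2.boxPoints(R);e=sorted([e[1]-e[0],e[2]-e[1]],key=np.linalg.norm)[1]
        yaw=np.degrees(np.arctan2(-e[0],-e[1]))%180;u=C-o[:2];D=np.linalg.norm(u);off=(B-C)@u/D
        print("case",C.round(4),"size",np.round(np.array(R[1])*sc*1e3,1),"yaw",round(float(yaw),1),"btn",B.round(4),"off mm",np.round((B-C)*1e3,1),"h mm",round(float(1e3*off*(o[2]-.03)/(D+off)),1))
E
python3 - <<'E'
from h import *;import pickle
s,c,t=pickle.load(open("cap1.pkl","rb"))
wt(s,c,[(.585,.365),(.571,.171),(.456,.373),(.447,.274),(.453,.18)])
E
```

```text
case [0.5853 0.3637] size [89.5 86.5] yaw 0.0 btn [0.5863 0.3677] off mm [1.1 4. ] h mm 9.9
case [0.5712 0.1713] size [89.5 89.5] yaw 0.0 btn [0.5713 0.1717] off mm [0.  0.4] h mm -1.0
case [0.4562 0.3725] size [89.5 88. ] yaw 0.0 btn [0.4553 0.3753] off mm [-0.9  2.8] h mm 8.3
case [0.4473 0.2743] size [89.5 89.5] yaw 90.0 btn [0.4471 0.2748] off mm [-0.2  0.5] h mm 1.7
case [0.4532 0.1802] size [89.5 89.5] yaw 0.0 btn [0.4531 0.1802] off mm [-0.2  0. ] h mm 0.3
```

```bash
python3 - <<'E'
from h import *;import pickle
s,c,t=pickle.load(open("cap1.pkl","rb"))
wt(s,c,[(.585,.365),(.571,.171),(.456,.373),(.447,.274)],thr=210);wt(s,c,[(.453,.18)],thr=185)
s["time_s"]
# tray and basket from top picture
g=cv2.cvtColor(t["img"],cv2.COLOR_RGB2HSV);X0,Y0=.68,-.12
m=rect(t,X0,Y0,.28,.28,.014,.0005);cv2.imwrite("pics/tray.png",m[:,:,::-1])
b=rect(t,.68,.1,.2,.28,.036,.0005);cv2.imwrite("pics/tb.png",np.hstack([m,b])[:,:,::-1][:, :])
E
```

```text
case [0.585  0.3661] size [56.2 46.4] yaw 14.3 btn [0.5863 0.3677] off mm [1.4 1.6] h mm 5.6
case [0.5709 0.1726] size [46.5 56.5] yaw 171.7 btn [0.5713 0.1717] off mm [ 0.4 -0.9] h mm 3.0
case [0.4559 0.3736] size [46.4 56.1] yaw 174.8 btn [0.4553 0.3753] off mm [-0.6  1.7] h mm 5.0
case [0.4474 0.2749] size [46.3 56.3] yaw 154.0 btn [0.4471 0.2748] off mm [-0.3 -0.2] h mm 1.4
case [0.4528 0.181 ] size [47.5 56.4] yaw 166.0 btn [0.4531 0.1802] off mm [ 0.3 -0.8] h mm 2.0
```

View pics/tray.png

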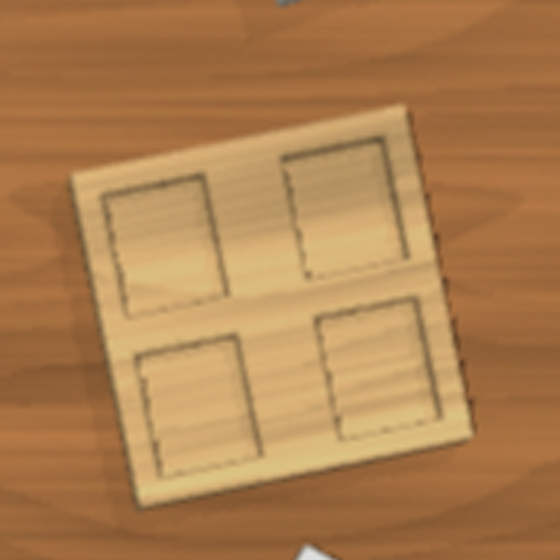

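Tapes at (.585,.365) and (.456,.373) are faulty, because their buttons stand high. The other three are latched. In the tray picture the pockets are centred at about (166,246), (346,208), (198,405) and (378,368), and the tray's long axis is about 10.5° off x.

```bash
python3 - <<'E'
from h import *
from station import r
s=r.sense();print(s["tcp_pos"].round(4),s["gripper_width"]);print(go(s,(.453,.1805,.09),76))
print(go(s,(.453,.1805,.038),76))
E
```

```text
[0.4202 0.2699 0.2446] 0.6509193808129842
([40.5, 86.4, 154.4], [-0.001, 0.0, 0.157], 'joints6', 33.7)
([40.5, 86.5, 206.4], [-0.001, 0.0, 0.157], 'joints6', 33.7)
```

Request:
move_arm --series '[{"grip": 0.78, "xyz": [40.5, 86.5, 150], "angular": [0, 0, 0.157]}, {"grip": 0.78, "xyz": [40.5, 86.5, 150], "angular": [0, 0, 0.157]}, {"grip": 0.78, "xyz": [40.5, 86.5, 150], "angular": [0, 0, 0.157]}, {"grip": 0.78, "xyz": [40.5, 86.5, 150], "angular": [0, 0, 0.157]}, {"grip": 0.78, "xyz": [40.5, 86.5, 150], "angular": [0, 0, 0.157]}, {"grip": 0.78, "xyz": [40.5, 86.5, 150], "angular": [0, 0, 0.157]}]'

```text
time_s: 8.15
tcp_pos: [0.4535, 0.1805, 0.0941]
ee_rot: [[0.97, -0.242, -0.001], [-0.242, -0.97, 0.0], [-0.001, 0.0, -1.0]]
wrist_force: [-0.4, 0.6, 0.7]
gripper_width: 0.784
gripper_force: 0.0
```

```bash
python3 - <<'E'
from h import *
from station import r
s=r.sense();c=r.capture("wrist");print(s["tcp_pos"].round(4),s["gripper_width"],go(s,(.453,.1805,.038),76))
cv2.imwrite("pics/w2.png",c["img"][:,:,::-1])
try: wt(s,c,[(.453,.18)],thr=200)
except Exception as e:print(e)
wt(s,c,[(.447,.274)],thr=200)
E
```

```text
[0.4535 0.1805 0.0941] 0.784324380586343 ([-0.5, 0.1, 56.1], [0.0, 0.001, -0.0], 'joints6', 35.2)
case [0.4421 0.1832] size [48.  31.4] yaw 80.9 btn [0.4525 0.1805] off mm [10.4 -2.7] h mm -25.6
case [0.4527 0.2716] size [46.1 45.4] yaw 63.4 btn [0.4479 0.2767] off mm [-4.8  5. ] h mm 9.5
```

View pics/w2.png

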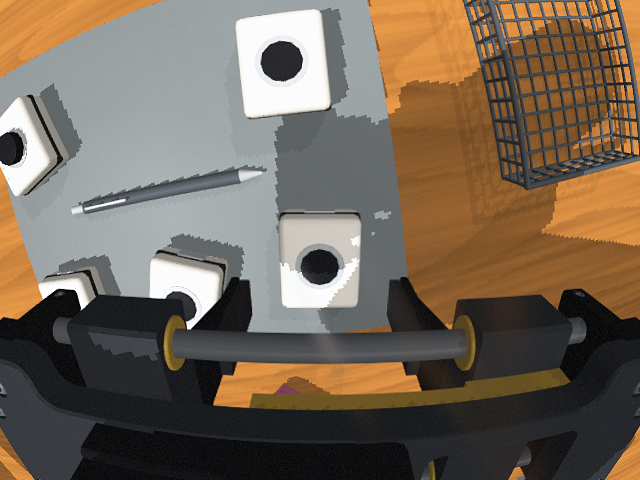

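The view shows the tape square between the open fingers at (320,265), with its button flush. I'll descend and grip.

Request:
move_arm --series '[{"grip": 0.78, "xyz": [-0.7, 0, 40], "angular": [0, 0, 0]}, {"grip": 0.78, "xyz": [-0.7, 0, 56], "angular": [0, 0, 0]}, {"grip": 0.78, "xyz": [-0.7, 0, 56], "angular": [0, 0, 0]}, {"grip": 0.3, "xyz": [-0.7, 0, 56], "angular": [0, 0, 0]}, {"grip": 0.3, "xyz": [-0.7, 0, 56], "angular": [0, 0, 0]}, {"grip": 0.3, "xyz": [-0.7, 0, 56], "angular": [0, 0, 0]}, {"grip": 0.3, "xyz": [-0.7, 0, 56], "angular": [0, 0, 0]}, {"grip": 0.3, "xyz": [-0.7, 0, 56], "angular": [0, 0, 0]}, {"grip": 0.3, "xyz": [-0.7, 0, 30], "angular": [0, 0, 0]}, {"grip": 0.3, "xyz": [-0.7, 0, -20], "angular": [0, 0, 0]}]'

```text
time_s: 9.2
tcp_pos: [0.4497, 0.1789, 0.1129]
ee_rot: [[0.97, -0.242, -0.008], [-0.242, -0.97, -0.004], [-0.006, 0.005, -1.0]]
wrist_force: [0.9, -0.1, -1.2]
gripper_width: 0.552
gripper_force: 30.0
```

```bash
python3 - <<'E'
from h import *
from station import r
s=r.sense();print(s["tcp_pos"].round(4),s["gripper_width"]*87,s["gripper_force"],s["wrist_force"].round(1))
for p in[(.576,-.293),(.557,-.2028),(.4775,-.219),(.496,-.309)]:print(p,go(s,(*p,.11),100.5))
print(np.degrees(np.arctan2(-.97,-.242)))
E
```

```text
[0.4497 0.1789 0.1129] 48.02466664362527 29.99582201242447 [ 0.9 -0.1 -1.2]
(0.576, -0.293) ([237.0, 427.2, 3.7], [0.004, 0.008, -0.428], 'joints6', 35.2)
(0.557, -0.2028) ([196.7, 344.3, 3.5], [0.004, 0.008, -0.428], 'joints6', 35.2)
(0.4775, -0.219) ([123.5, 379.3, 4.2], [0.004, 0.008, -0.428], 'joints6', 35.2)
(0.496, -0.309) ([163.3, 462.1, 4.3], [0.004, 0.008, -0.428], 'joints6', 35.2)
-104.00844348004833
```

Request:
move_arm --series '[{"grip": 0.3, "xyz": [196, 343, 2], "angular": [0, 0, -0.428]}, {"grip": 0.3, "xyz": [196, 343, 2], "angular": [0, 0, -0.428]}, {"grip": 0.3, "xyz": [196, 343, 2], "angular": [0, 0, -0.428]}, {"grip": 0.3, "xyz": [196, 343, 2], "angular": [0, 0, -0.428]}, {"grip": 0.3, "xyz": [196, 343, 2], "angular": [0, 0, -0.428]}, {"grip": 0.3, "xyz": [196, 343, 2], "angular": [0, 0, -0.428]}, {"grip": 0.3, "xyz": [196, 343, 2], "angular": [0, 0, -0.428]}, {"grip": 0.3, "xyz": [196, 343, 2], "angular": [0, 0, -0.428]}, {"grip": 0.3, "xyz": [196, 343, 2], "angular": [0, 0, -0.428]}, {"grip": 0.3, "xyz": [196, 343, 2], "angular": [0, 0, -0.428]}]'

```text
time_s: 10.2
tcp_pos: [0.5593, -0.2017, 0.1117]
ee_rot: [[0.984, 0.179, -0.0], [0.179, -0.984, 0.002], [0.0, -0.002, -1.0]]
wrist_force: [-0.6, 1.1, -2.5]
gripper_width: 0.551
gripper_force: 30.0
```

```bash
python3 - <<'E'
from h import *
from station import r
s=r.sense();c=r.capture("wrist");print(s["tcp_pos"].round(4),s["gripper_width"]*87,s["gripper_force"],s["wrist_force"].round(1))
import pickle;pickle.dump((s,c),open("cap2.pkl","wb"))
a=cv2.resize(c["img"],(400,300))
m=wrect(s,c,.64,-.12,.25,.20,.014,.0005)
for p in[(.576,-.293),(.557,-.2028),(.4775,-.219),(.496,-.309)]:cv2.circle(m,(int((-.12-p[1])*2000),int((.64-p[0])*2000)),3,(255,0,0),-1)
cv2.imwrite("pics/w3.png",cv2.vconcat([np.hstack([a,np.zeros((300,100,3),np.uint8)]),m[:300]])[:,:,::-1]);print(go(s,(.557,-.2028,.042),100.5))
E
```

```text
[ 0.5593 -0.2017  0.1117] 47.92428609797478 29.99548763036728 [-0.6  1.1 -2.5]
([-2.4, 0.9, 69.7], [-0.002, -0.0, -0.003], 'joints6', 104.7)
```

View pics/w3.png

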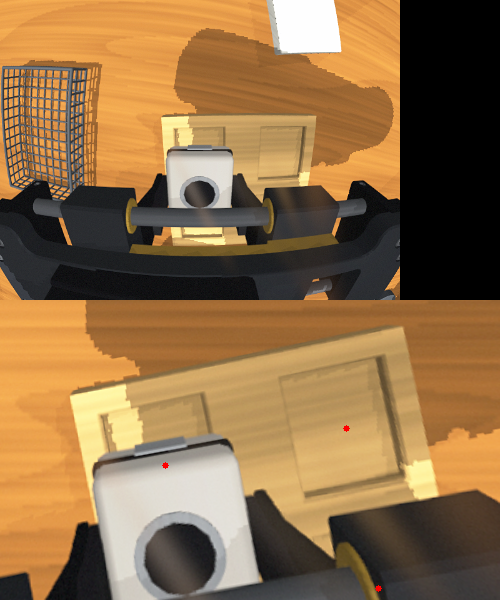

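The hybrid picture shows the held tape's button at about (200,193) in the reduced view and the tray ahead of it. The estimated right far pocket, marked at (346,428), matches its outline within 1 mm. Next I'll measure the tape's offset in the hand.

```bash
cat >>h.py <<'E'
def inhand(s,c,top=.0065):
    """button centre of held tape in tool coordinates; button top this far below TCP (mm along tool x,y)"""
    z=s["tcp_pos"][2]-top
    im=c["img"][250:370,260:380];d=(cv2.GaussianBlur(im,(5,5),0).max(2)<75).astype(np.uint8)
    n,l,st,ce=cv2.connectedComponentsWithStats(d)
    ks=[k for k in range(1,n) if 300<st[k][4]<5000 and abs(ce[k][0]-60)<30]
    for k in ks:
        q=max(cv2.findContours((l==k).astype(np.uint8),0,1)[0],key=cv2.contourArea);e=cv2.fitEllipse(q)
        w=ray_w(s,c,[np.array(e[0])+[260,250]],z)[0];print("px",np.round(np.array(e[0])+[260,250],1),np.round(e[1],1),"tool mm",np.round(s["ee_rot"].T@(w-s["tcp_pos"])*1e3,1))
E
python3 - <<'E'
from h import *;import pickle
s,c=pickle.load(open("cap2.pkl","rb"));inhand(s,c)
cv2.imwrite("pics/w3b.png",cv2.resize(c["img"][220:380,230:410],None,fx=3,fy=3)[:,:,::-1])
E
```

```text
px [328.2 307.4] [25.  42.8] tool mm [4.2 3.8 6.5]
```

View pics/w3b.png

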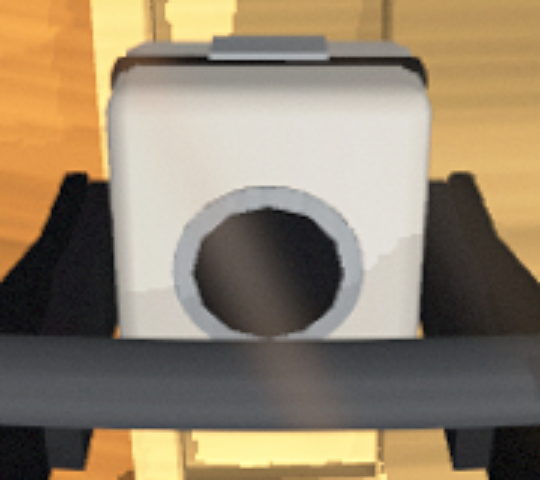

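```bash
python3 - <<'E'
from h import *;import pickle
s,c=pickle.load(open("cap2.pkl","rb"))
for uv in([319.3,310.3],[319.3,313]):
  w=ray_w(s,c,[uv],s["tcp_pos"][2]-.0065)[0];print(s["ee_rot"].T@(w-s["tcp_pos"])*1e3)
# case top front corners/edge at crop (115,95),(425,95): top face z = tcp-.008
for uv in([230+115/3,220+90/3],[230+425/3,220+90/3]):
  w=ray_w(s,c,[uv],s["tcp_pos"][2]-.008)[0];print(s["ee_rot"].T@(w-s["tcp_pos"])*1e3)
# pre-grasp image: button at 0.4525 vs tcp cmd
E
```

```text
[ 2.73323212 -0.08965643  6.50027496]
[ 1.35018372 -0.08903597  6.50024228]
[ 30.53025898 -21.48315677   8.04799337]
[30.58691152 21.85669296  7.95260717]
```

Request:
move_arm --series '[{"grip": 0.3, "xyz": [-3.5, 0.6, 30], "angular": [-0.002, 0, -0.003]}, {"grip": 0.3, "xyz": [-3.5, 0.6, 55], "angular": [-0.002, 0, -0.003]}, {"grip": 0.3, "xyz": [-3.5, 0.6, 55], "angular": [-0.002, 0, -0.003]}, {"grip": 0.3, "xyz": [-3.5, 0.6, 60], "angular": [-0.002, 0, -0.003]}, {"grip": 0.3, "xyz": [-3.5, 0.6, 63], "angular": [-0.002, 0, -0.003]}, {"grip": 0.3, "xyz": [-3.5, 0.6, 65], "angular": [-0.002, 0, -0.003]}, {"grip": 0.3, "xyz": [-3.5, 0.6, 66], "angular": [-0.002, 0, -0.003]}]'

```text
time_s: 10.95
tcp_pos: [0.5577, -0.2004, 0.0487]
ee_rot: [[0.982, 0.188, 0.005], [0.188, -0.982, -0.001], [0.005, 0.002, -1.0]]
wrist_force: [0.4, -1.1, -0.6]
gripper_width: 0.548
gripper_force: 30.0
```

Request:
move_arm --series '[{"grip": 0.3, "xyz": [0, 0, 0], "angular": [0, 0, 0]}, {"grip": 0.3, "xyz": [0, 0, 0], "angular": [0, 0, 0]}]'

```text
time_s: 11.15
tcp_pos: [0.5571, -0.2006, 0.0471]
ee_rot: [[0.982, 0.186, 0.003], [0.186, -0.982, -0.0], [0.003, 0.001, -1.0]]
wrist_force: [1.1, -1.7, -1.5]
gripper_width: 0.545
gripper_force: 30.0
```

```bash
python3 - <<'E'
from h import *
from station import r
s=r.sense();c=r.capture("wrist");cv2.imwrite("pics/w4.png",c["img"][150:450,100:540][:,:,::-1]);print(s["tcp_pos"].round(4),s["wrist_force"].round(1),s["moment"].round(2),go(s,(.556,-.2029,.042),100.5))
E
```

```text
[ 0.5571 -0.2006  0.0471] [ 1.1 -1.7 -1.5] [-0.55 -0.24  0.02] ([-1.5, 2.1, 5.1], [0.001, -0.003, 0.004], 'joints6', 104.9)
```

View pics/w4.png

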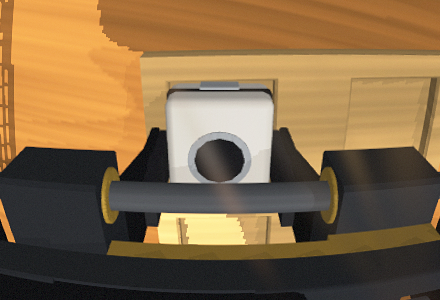

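The crop shows the tape's lower edge entering the left far pocket. Its width is 167–272 against rims at 165 and 277, so it sits about 0.7 mm left of centre. I'll nudge it and lower.

Request:
move_arm --series '[{"grip": 0.3, "xyz": [-0.7, 0.8, 0], "angular": [0, 0, 0.004]}, {"grip": 0.3, "xyz": [-0.7, 0.8, 2], "angular": [0, 0, 0.004]}, {"grip": 0.3, "xyz": [-0.7, 0.8, 4], "angular": [0, 0, 0.004]}, {"grip": 0.3, "xyz": [-0.7, 0.8, 4], "angular": [0, 0, 0.004]}, {"grip": 0.3, "xyz": [-0.7, 0.8, 4], "angular": [0, 0, 0.004]}]'

```text
time_s: 11.7
tcp_pos: [0.5553, -0.2013, 0.0445]
ee_rot: [[0.983, 0.182, -0.0], [0.182, -0.983, -0.0], [-0.0, 0.0, -1.0]]
wrist_force: [-4.3, 3.2, 12.7]
gripper_width: 0.548
gripper_force: 30.0
```

Request:
move_arm --series '[{"grip": 0.3, "xyz": [0, 0, -1.5], "angular": [0, 0, 0]}, {"grip": 0.3, "xyz": [-0.5, -0.8, -1.5], "angular": [0, 0, 0]}, {"grip": 0.3, "xyz": [-0.5, -0.8, 0], "angular": [0, 0, 0]}, {"grip": 0.3, "xyz": [-0.5, -0.8, 0.5], "angular": [0, 0, 0]}, {"grip": 0.3, "xyz": [-0.5, -0.8, 0.5], "angular": [0, 0, 0]}]'

```text
time_s: 12.2
tcp_pos: [0.5554, -0.2011, 0.0445]
ee_rot: [[0.983, 0.183, 0.001], [0.183, -0.983, -0.001], [0.001, 0.001, -1.0]]
wrist_force: [-4.5, 0.4, 16.6]
gripper_width: 0.547
gripper_force: 30.0
```

```bash
python3 - <<'E'
from h import *
from station import r
s=r.sense();c=r.capture("wrist");c2=r.capture("scene");cv2.imwrite("pics/w5.png",np.hstack([c["img"][180:380,200:440],cv2.resize(c2["img"][160:290,100:260],None,fx=2,fy=2)[:200]])[:,:,::-1]);print(s["tcp_pos"].round(4),s["wrist_force"].round(1),s["moment"].round(2),go(s,(.556,-.2029,.042),100.5))
E
```

```text
[ 0.5554 -0.2011  0.0445] [-4.5  0.4 16.6] [ 0.26  1.42 -0.  ] ([0.3, 1.9, 2.5], [0.001, -0.001, 0.001], 'joints6', 104.7)
```

View pics/w5.png

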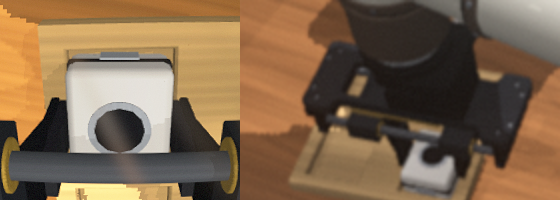

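The wrist crop shows the tape with the pocket rims about even on both sides. The height doesn't change under load, so it is on the pocket floor. I'll release and back off.

Request:
move_arm --series '[{"grip": 0.3, "xyz": [0, 0, -1.5], "angular": [0, 0, 0]}, {"grip": 0.72, "xyz": [0, 0, -1.5], "angular": [0, 0, 0]}, {"grip": 0.72, "xyz": [0, 0, -1.5], "angular": [0, 0, 0]}, {"grip": 0.72, "xyz": [0, 0, -1.5], "angular": [0, 0, 0]}, {"grip": 0.72, "xyz": [0, 0, -25], "angular": [0, 0, 0]}, {"grip": 0.72, "xyz": [0, 0, -70], "angular": [0, 0, 0]}, {"grip": 0.72, "xyz": [-40, 0, -100], "angular": [0, 0, 0]}, {"grip": 0.72, "xyz": [-60, 0, -110], "angular": [0, 0, 0]}, {"grip": 0.72, "xyz": [-60, 0, -110], "angular": [0, 0, 0]}, {"grip": 0.72, "xyz": [-60, 0, -110], "angular": [0, 0, 0]}]'

```text
time_s: 13.3
tcp_pos: [0.496, -0.2116, 0.1519]
ee_rot: [[0.983, 0.182, 0.001], [0.182, -0.983, 0.0], [0.001, 0.0, -1.0]]
wrist_force: [0.1, -0.6, 0.2]
gripper_width: 0.724
gripper_force: 0.0
```

```bash
sed -i 's/def wt(s,c,pts,hw=.045,sc=.0005,thr=120,b=70):/def wt(s,c,pts,hw=.045,sc=.0005,thr=120,b=70,zt=.030):/; s/2\*hw,2\*hw,.030,sc/2*hw,2*hw,zt,sc/; s/(o\[2\]-.03)/(o[2]-zt)/' h.py
python3 - <<'E'
from h import *
from station import r
s=r.sense();c=r.capture("wrist");print(s["tcp_pos"].round(4),s["gripper_width"])
for t in(150,170,190,210):wt(s,c,[(.5575,-.203)],thr=t,zt=.034)
m=wrect(s,c,.64,-.12,.25,.22,.014,.0005);cv2.imwrite("pics/w6.png",m[:,:,::-1])
t=r.capture("top");import pickle;pickle.dump((s,c,t),open("cap3.pkl","wb"))
tapes(t,.034,[(129,172),(229,178),(120,237),(173,240)])
print(go(s,(.4472,.2745,.10),63.7))
E
```

```text
[ 0.496  -0.2116  0.1519] 0.7244286738949574
case [ 0.5567 -0.2002] size [58.3 47.3] yaw 10.6 btn [ 0.5559 -0.2006] off mm [-0.7 -0.5] h mm 9.0
case [ 0.5558 -0.2004] size [55.9 46.6] yaw 10.6 btn [ 0.5559 -0.2006] off mm [ 0.2 -0.3] h mm -1.4
case [ 0.555  -0.2004] size [53.9 45.9] yaw 10.3 btn [ 0.5559 -0.2006] off mm [ 1.  -0.2] h mm -10.5Traceback (most recent call last):
  File "<stdin>", line 4, in <module>
  File "h.py", line 59, in wt
    d=((m.max(2)<b)&(f>0)).astype(np.uint8);n,l,st,ce=cv2.connectedComponentsWithStats(d);k=1+np.argmax(st[1:,4])
                                                                                              ~~~~~~~~~^^^^^^^^^^
    return _wrapfunc(a, 'argmax', axis=axis, out=out, **kwds)
    return bound(*args, **kwds)
ValueError: attempt to get argmax of an empty sequence
```

```bash
python3 - <<'E'
from h import *
from station import r
s=r.sense();c=r.capture("wrist");print(s["tcp_pos"].round(4),s["gripper_width"])
m=wrect(s,c,.64,-.12,.26,.22,.014,.00045);cv2.imwrite("pics/w6.png",m[:,:,::-1])
t=r.capture("top");import pickle;pickle.dump((s,c,t),open("cap3.pkl","wb"))
tapes(t,.034,[(129,172),(229,178),(120,237),(173,240)])
print(go(s,(.4472,.2745,.10),63.7))
E
```

```text
[ 0.4963 -0.2116  0.1513] 0.7187980026735824
(129, 172) btn [0.5862 0.3655] rect [0.5853, 0.3653] [56.  46.1] long axis yaw 14.0
(229, 178) btn [0.5712 0.1706] rect [0.571, 0.1713] [46.1 56.4] long axis yaw 171.9
(120, 237) btn [0.4569 0.373 ] rect [0.4562, 0.3728] [45.7 56.4] long axis yaw 174.8
(173, 240) btn [0.4474 0.2733] rect [0.4472, 0.2739] [45.6 55.9] long axis yaw 153.4
([40.3, -486.9, 51.4], [-0.0, -0.0, 0.642], 'joints6', 106.4)
```

View pics/w6.png

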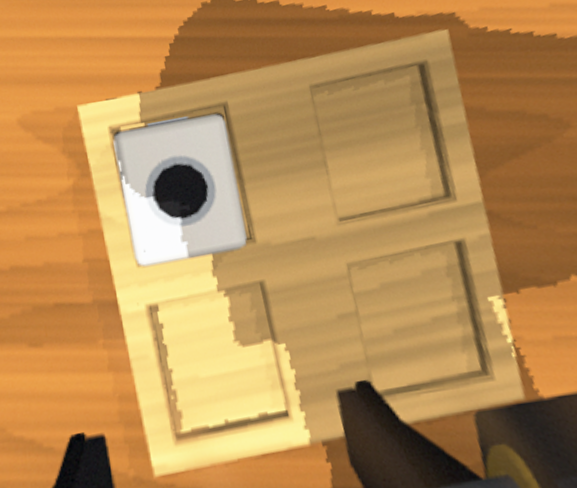

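The picture shows the tape square in the left far pocket at (180,190), its button flush and the gaps on its right and far sides. The other three pockets are empty. I'll check that it's on the floor by pressing its latched button; contact should come at TCP z ≈ 0.0607.

Request:
move_arm --series '[{"grip": 0, "xyz": [45, 0, 0], "angular": [0, 0, 0]}, {"grip": 0, "xyz": [60.5, 0.3, 40], "angular": [0, 0, 0]}, {"grip": 0, "xyz": [60.5, 0.3, 70], "angular": [0, 0, 0]}, {"grip": 0, "xyz": [60.5, 0.3, 80], "angular": [0, 0, 0]}, {"grip": 0, "xyz": [60.5, 0.3, 87], "angular": [0, 0, 0]}, {"grip": 0, "xyz": [60.5, 0.3, 90], "angular": [0, 0, 0]}, {"grip": 0, "xyz": [60.5, 0.3, 92], "angular": [0, 0, 0]}, {"grip": 0, "xyz": [60.5, 0.3, 93], "angular": [0, 0, 0]}, {"grip": 0, "xyz": [60.5, 0.3, 93], "angular": [0, 0, 0]}]'

```text
time_s: 14.35
tcp_pos: [0.5568, -0.2011, 0.0609]
ee_rot: [[0.983, 0.183, 0.005], [0.183, -0.983, -0.001], [0.004, 0.001, -1.0]]
wrist_force: [-0.5, 0.8, 4.3]
gripper_width: 0.03
gripper_force: 2.2
```

Seated: contact was at 0.0609. On to the middle front tape.

Request:
move_arm --series '[{"grip": 0.78, "xyz": [0, 0, -42], "angular": [0, 0, 0]}, {"grip": 0.78, "xyz": [-20.5, -487, -42], "angular": [0, 0, 0.644]}, {"grip": 0.78, "xyz": [-20.5, -487, -42], "angular": [0, 0, 0.644]}, {"grip": 0.78, "xyz": [-20.5, -487, -42], "angular": [0, 0, 0.644]}, {"grip": 0.78, "xyz": [-20.5, -487, -42], "angular": [0, 0, 0.644]}, {"grip": 0.78, "xyz": [-20.5, -487, -42], "angular": [0, 0, 0.644]}, {"grip": 0.78, "xyz": [-20.5, -487, -42], "angular": [0, 0, 0.644]}, {"grip": 0.78, "xyz": [-20.5, -487, -42], "angular": [0, 0, 0.644]}, {"grip": 0.78, "xyz": [-20.5, -487, -42], "angular": [0, 0, 0.644]}, {"grip": 0.78, "xyz": [-20.5, -487, -42], "angular": [0, 0, 0.644]}]'

```text
time_s: 15.35
tcp_pos: [0.459, 0.2206, 0.1018]
ee_rot: [[0.896, -0.445, 0.002], [-0.445, -0.896, 0.001], [0.001, -0.002, -1.0]]
wrist_force: [1.2, -0.2, 0.3]
gripper_width: 0.761
gripper_force: 0.0
```

Request:
move_arm --series '[{"grip": 0.78, "xyz": [0, -39, 0], "angular": [0, 0, 0]}, {"grip": 0.78, "xyz": [0, -39, 0], "angular": [0, 0, 0]}]'

```text
time_s: 15.55
tcp_pos: [0.479, 0.2586, 0.1022]
ee_rot: [[0.898, -0.44, 0.006], [-0.44, -0.898, 0.004], [0.004, -0.006, -1.0]]
wrist_force: [0.0, -0.0, 0.2]
gripper_width: 0.779
gripper_force: 0.0
```

```bash
cat >look.py <<'E'
import sys;from h import *
from station import r
a=[float(x) for x in sys.argv[1:]]
s=r.sense();print(s["tcp_pos"].round(4),"grip",round(s["gripper_width"]*87,1),s["gripper_force"].round(1),s["wrist_force"].round(1),go(s,a[:3],a[3]))
if len(a)>4:
    c=r.capture("wrist")
    try:wt(s,c,[(a[4],a[5])],thr=a[6] if len(a)>6 else 200,zt=a[7] if len(a)>7 else .030)
    except Exception as e:print(e)
E
python3 look.py .4473 .2742 .038 63.6 .4473 .2742
```

```text
Traceback (most recent call last):
  File "look.py", line 4, in <module>
    s=r.sense();print(s["tcp_pos"].round(4),"grip",round(s["gripper_width"]*87,1),s["gripper_force"].round(1),s["wrist_force"].round(1),go(s,a[:3],a[3]))
                                                                                  ^^^^^^^^^^^^^^^^^^^^^^^^
AttributeError: 'float' object has no attribute 'round'
```

```bash
sed -i 's/s\["gripper_force"\].round(1)/round(float(s["gripper_force"]),1)/' look.py
python3 look.py .4473 .2742 .038 63.6 .4473 .2742
```

```text
[0.479  0.2586 0.1022] grip 67.8 0.0 [ 0.  -0.   0.2] ([-35.6, 0.3, 64.0], [-0.006, -0.004, 0.005], 'joints6', 18.3)
case [0.4534 0.2718] size [46.4 44.7] yaw 63.8 btn [0.447  0.2699] off mm [-6.4 -1.8] h mm 8.7
```

Request:
move_arm --series '[{"grip": 0.78, "xyz": [-35.5, 0, 5], "angular": [0, 0, 0.003]}, {"grip": 0.78, "xyz": [-35.5, 0, 10], "angular": [0, 0, 0.003]}, {"grip": 0.78, "xyz": [-35.5, 0, 10], "angular": [0, 0, 0.003]}, {"grip": 0.78, "xyz": [-35.5, 0, 10], "angular": [0, 0, 0.003]}]'

```text
time_s: 16.0
tcp_pos: [0.4456, 0.2686, 0.0912]
ee_rot: [[0.894, -0.448, 0.001], [-0.448, -0.894, 0.0], [0.001, -0.001, -1.0]]
wrist_force: [0.2, -0.2, 0.0]
gripper_width: 0.782
gripper_force: 0.0
```

```bash
python3 look.py .4473 .2742 .038 63.6 .4473 .2742
```

```text
[0.4456 0.2686 0.0912] grip 68.0 0.0 [ 0.2 -0.2  0. ] ([-1.1, -5.7, 53.2], [-0.001, -0.001, -0.004], 'joints6', 14.3)
case [0.4476 0.2745] size [46.5 56.7] yaw 154.0 btn [0.4469 0.2742] off mm [-0.7 -0.3] h mm 1.1
```

Request:
move_arm --series '[{"grip": 0.78, "xyz": [-0.7, -5.7, 10], "angular": [0, 0, 0]}, {"grip": 0.78, "xyz": [-0.7, -5.7, 45], "angular": [0, 0, 0]}, {"grip": 0.78, "xyz": [-0.7, -5.7, 54], "angular": [0, 0, 0]}, {"grip": 0.78, "xyz": [-0.7, -5.7, 54], "angular": [0, 0, 0]}, {"grip": 0.78, "xyz": [-0.7, -5.7, 54], "angular": [0, 0, 0]}, {"grip": 0.3, "xyz": [-0.7, -5.7, 54], "angular": [0, 0, 0]}, {"grip": 0.3, "xyz": [-0.7, -5.7, 54], "angular": [0, 0, 0]}, {"grip": 0.3, "xyz": [-0.7, -5.7, 54], "angular": [0, 0, 0]}, {"grip": 0.3, "xyz": [-0.7, -5.7, 54], "angular": [0, 0, 0]}, {"grip": 0.3, "xyz": [-0.7, -5.7, 54], "angular": [0, 0, 0]}]'

```text
time_s: 17.05
tcp_pos: [0.4473, 0.2749, 0.0376]
ee_rot: [[0.894, -0.447, 0.002], [-0.447, -0.894, 0.001], [0.001, -0.001, -1.0]]
wrist_force: [-0.9, -0.0, 3.8]
gripper_width: 0.549
gripper_force: 30.0
```

```bash
python3 look.py .496 -.3085 .11 100.6;python3 look.py .4776 -.2187 .11 100.6
```

```text
[0.4473 0.2749 0.0376] grip 47.8 30.0 [-0.9 -0.   3.8] ([304.5, 500.0, -72.7], [-0.001, -0.001, -0.649], 'joints6', 14.1)
[0.4473 0.2749 0.0376] grip 47.8 30.0 [-0.9 -0.   3.8] ([247.9, 427.9, -72.7], [-0.001, -0.001, -0.649], 'joints6', 14.1)
```

Request:
move_arm --series '[{"grip": 0.3, "xyz": [0, 0, -45], "angular": [0, 0, 0]}, {"grip": 0.3, "xyz": [248, 428, -75], "angular": [0, 0, -0.649]}, {"grip": 0.3, "xyz": [248, 428, -75], "angular": [0, 0, -0.649]}, {"grip": 0.3, "xyz": [248, 428, -75], "angular": [0, 0, -0.649]}, {"grip": 0.3, "xyz": [248, 428, -75], "angular": [0, 0, -0.649]}, {"grip": 0.3, "xyz": [248, 428, -75], "angular": [0, 0, -0.649]}, {"grip": 0.3, "xyz": [248, 428, -75], "angular": [0, 0, -0.649]}, {"grip": 0.3, "xyz": [248, 428, -75], "angular": [0, 0, -0.649]}, {"grip": 0.3, "xyz": [248, 428, -75], "angular": [0, 0, -0.649]}, {"grip": 0.3, "xyz": [248, 428, -75], "angular": [0, 0, -0.649]}]'

```text
time_s: 18.05
tcp_pos: [0.4733, -0.1621, 0.1082]
ee_rot: [[0.983, 0.184, 0.0], [0.184, -0.983, 0.0], [0.0, -0.0, -1.0]]
wrist_force: [0.4, 0.6, -1.4]
gripper_width: 0.548
gripper_force: 30.0
```

```bash
python3 look.py .4776 -.2187 .10 100.6
```

```text
[ 0.4733 -0.1621  0.1082] grip 47.7 30.0 [ 0.4  0.6 -1.4] ([-6.2, 56.4, 8.2], [-0.0, -0.0, 0.0], 'joints6', 100.9)
```

Request:
move_arm --series '[{"grip": 0.3, "xyz": [-6, 46, 10], "angular": [0, 0, 0]}, {"grip": 0.3, "xyz": [-6, 46, 25], "angular": [0, 0, 0]}, {"grip": 0.3, "xyz": [-6, 46, 25], "angular": [0, 0, 0]}, {"grip": 0.3, "xyz": [-6, 46, 25], "angular": [0, 0, 0]}, {"grip": 0.3, "xyz": [-6, 46, 25], "angular": [0, 0, 0]}]'

```text
time_s: 18.55
tcp_pos: [0.4769, -0.2057, 0.0839]
ee_rot: [[0.983, 0.186, 0.002], [0.186, -0.983, -0.0], [0.002, 0.001, -1.0]]
wrist_force: [-0.2, -0.1, -1.9]
gripper_width: 0.547
gripper_force: 30.0
```

```bash
python3 - <<'E'
from h import *
from station import r
s=r.sense();c=r.capture("wrist");print(s["tcp_pos"].round(4),go(s,(.4771,-.2188,.042),100.6))
import pickle;pickle.dump((s,c),open("cap4.pkl","wb"))
inhand(s,c)
E
```

```text
[ 0.4769 -0.2057  0.0839] ([-2.3, 12.9, 41.9], [0.001, -0.002, 0.002], 'joints6', 106.1)
px [319.6 313.3] [ 68.3 132.7] tool mm [1.2 0.  6.5]
```

Request:
move_arm --series '[{"grip": 0.3, "xyz": [-2.3, 12.9, 0], "angular": [0, 0, 0.002]}, {"grip": 0.3, "xyz": [-2.3, 12.9, 20], "angular": [0, 0, 0.002]}, {"grip": 0.3, "xyz": [-2.3, 12.9, 20], "angular": [0, 0, 0.002]}, {"grip": 0.3, "xyz": [-2.3, 12.9, 20], "angular": [0, 0, 0.002]}, {"grip": 0.3, "xyz": [-2.3, 12.9, 20], "angular": [0, 0, 0.002]}]'

```text
time_s: 19.1
tcp_pos: [0.4772, -0.2196, 0.0642]
ee_rot: [[0.983, 0.183, 0.002], [0.183, -0.983, -0.0], [0.002, 0.001, -1.0]]
wrist_force: [0.4, -0.0, -1.9]
gripper_width: 0.551
gripper_force: 30.0
```

```bash
python3 look.py .4771 -.2188 .042 100.6
```

```text
[ 0.4772 -0.2196  0.0642] grip 48.0 30.0 [ 0.4 -0.  -1.9] ([-0.0, -0.9, 22.2], [0.001, -0.002, -0.001], 'joints6', 107.5)
```

Request:
move_arm --series '[{"grip": 0.3, "xyz": [0, -0.7, 10], "angular": [0, 0, 0]}, {"grip": 0.3, "xyz": [0, -0.7, 15], "angular": [0, 0, 0]}, {"grip": 0.3, "xyz": [0, -0.7, 18], "angular": [0, 0, 0]}, {"grip": 0.3, "xyz": [0, -0.7, 20.5], "angular": [0, 0, 0]}, {"grip": 0.3, "xyz": [0, -0.7, 22], "angular": [0, 0, 0]}, {"grip": 0.3, "xyz": [0, -0.7, 23], "angular": [0, 0, 0]}, {"grip": 0.3, "xyz": [0, -0.7, 23], "angular": [0, 0, 0]}, {"grip": 0.3, "xyz": [0, -0.7, 23], "angular": [0, 0, 0]}]'

```text
time_s: 19.9
tcp_pos: [0.4764, -0.2189, 0.0416]
ee_rot: [[0.983, 0.183, 0.001], [0.183, -0.983, -0.0], [0.001, 0.0, -1.0]]
wrist_force: [-2.9, 0.8, 7.6]
gripper_width: 0.547
gripper_force: 30.0
```

On the floor at 0.0416. I'll release and retreat.

Request:
move_arm --series '[{"grip": 0.3, "xyz": [0, 0, -0.7], "angular": [0, 0, 0]}, {"grip": 0.7, "xyz": [0, 0, -0.7], "angular": [0, 0, 0]}, {"grip": 0.7, "xyz": [0, 0, -0.7], "angular": [0, 0, 0]}, {"grip": 0.7, "xyz": [0, 0, -0.7], "angular": [0, 0, 0]}, {"grip": 0.7, "xyz": [0, 0, -25], "angular": [0, 0, 0]}, {"grip": 0.78, "xyz": [0, 0, -60], "angular": [0, 0, 0]}, {"grip": 0.78, "xyz": [-20, 0, -80], "angular": [0, 0, 0]}, {"grip": 0.78, "xyz": [-40, 0, -100], "angular": [0, 0, 0]}, {"grip": 0.78, "xyz": [-40, 0, -100], "angular": [0, 0, 0]}, {"grip": 0.78, "xyz": [-40, 0, -100], "angular": [0, 0, 0]}]'

```text
time_s: 20.9
tcp_pos: [0.4373, -0.2263, 0.1406]
ee_rot: [[0.983, 0.182, 0.002], [0.182, -0.983, -0.0], [0.002, 0.001, -1.0]]
wrist_force: [-0.2, -0.1, -1.0]
gripper_width: 0.784
gripper_force: 0.0
```

```bash
python3 look.py .571 .1717 .10 81.9 .4776 -.2187 150 .034; python3 - <<'E'
from h import *
from station import r
t=r.capture("top");tapes(t,.034,[(129,172),(229,178),(120,237)])
E
```

```text
[ 0.4373 -0.2263  0.1406] grip 68.2 0.0 [-0.2 -0.1 -1. ] ([203.7, -367.1, 40.8], [0.0, -0.002, 0.324], 'joints6', 108.9)
case [ 0.4727 -0.2135] size [63.3 58.2] yaw 10.6 btn [ 0.4766 -0.2188] off mm [ 3.9 -5.2] h mm -20.2
(129, 172) btn [0.5861 0.3654] rect [0.5853, 0.3653] [56.3 46.3] long axis yaw 14.4
(229, 178) btn [0.5712 0.1706] rect [0.5709, 0.1713] [46.4 56.6] long axis yaw 171.9
(120, 237) btn [0.4569 0.373 ] rect [0.4562, 0.3727] [46.  56.7] long axis yaw 175.2
```

Request:
move_arm --series '[{"grip": 0.78, "xyz": [204, -367, 35], "angular": [0, -0.002, 0.324]}, {"grip": 0.78, "xyz": [204, -367, 35], "angular": [0, -0.002, 0.324]}, {"grip": 0.78, "xyz": [204, -367, 35], "angular": [0, -0.002, 0.324]}, {"grip": 0.78, "xyz": [204, -367, 35], "angular": [0, -0.002, 0.324]}, {"grip": 0.78, "xyz": [204, -367, 35], "angular": [0, -0.002, 0.324]}, {"grip": 0.78, "xyz": [204, -367, 35], "angular": [0, -0.002, 0.324]}, {"grip": 0.78, "xyz": [204, -367, 35], "angular": [0, -0.002, 0.324]}, {"grip": 0.78, "xyz": [204, -367, 35], "angular": [0, -0.002, 0.324]}, {"grip": 0.78, "xyz": [204, -367, 35], "angular": [0, -0.002, 0.324]}, {"grip": 0.78, "xyz": [204, -367, 35], "angular": [0, -0.002, 0.324]}]'

```text
time_s: 22.0
tcp_pos: [0.5722, 0.1763, 0.103]
ee_rot: [[0.991, -0.135, -0.002], [-0.135, -0.991, -0.001], [-0.002, 0.001, -1.0]]
wrist_force: [-0.3, 0.2, 0.1]
gripper_width: 0.779
gripper_force: 0.0
```

Request:
move_arm --series '[{"grip": 0.78, "xyz": [0, 0, 10], "angular": [0, 0, 0]}, {"grip": 0.78, "xyz": [0, 0, 10], "angular": [0, 0, 0]}, {"grip": 0.78, "xyz": [0, 0, 10], "angular": [0, 0, 0]}]'

```text
time_s: 22.3
tcp_pos: [0.5702, 0.1705, 0.0945]
ee_rot: [[0.99, -0.142, -0.003], [-0.142, -0.99, -0.001], [-0.003, 0.002, -1.0]]
wrist_force: [0.4, -0.3, 0.0]
gripper_width: 0.779
gripper_force: 0.0
```

```bash
python3 look.py .571 .1715 .038 81.9 .571 .1717
```

```text
[0.5702 0.1705 0.0945] grip 67.8 0.0 [ 0.4 -0.3  0. ] ([0.8, -1.2, 56.5], [0.002, 0.003, -0.001], 'joints6', 49.7)
case [0.572  0.1718] size [46.1 52.6] yaw 171.1 btn [0.5708 0.1719] off mm [-1.2  0. ] h mm 2.9
```

Request:
move_arm --series '[{"grip": 0.78, "xyz": [0.7, -1.3, 20], "angular": [0.001, 0.002, 0]}, {"grip": 0.78, "xyz": [0.7, -1.3, 48], "angular": [0.001, 0.002, 0]}, {"grip": 0.78, "xyz": [0.7, -1.3, 57], "angular": [0.001, 0.002, 0]}, {"grip": 0.78, "xyz": [0.7, -1.3, 57], "angular": [0.001, 0.002, 0]}, {"grip": 0.78, "xyz": [0.7, -1.3, 57], "angular": [0.001, 0.002, 0]}, {"grip": 0.3, "xyz": [0.7, -1.3, 57], "angular": [0.001, 0.002, 0]}, {"grip": 0.3, "xyz": [0.7, -1.3, 57], "angular": [0.001, 0.002, 0]}, {"grip": 0.3, "xyz": [0.7, -1.3, 57], "angular": [0.001, 0.002, 0]}, {"grip": 0.3, "xyz": [0.7, -1.3, 57], "angular": [0.001, 0.002, 0]}, {"grip": 0.3, "xyz": [0.7, -1.3, 57], "angular": [0.001, 0.002, 0]}]'

```text
time_s: 23.35
tcp_pos: [0.5718, 0.173, 0.0391]
ee_rot: [[0.99, -0.14, 0.001], [-0.14, -0.99, 0.001], [0.001, -0.001, -1.0]]
wrist_force: [-1.2, -0.4, 4.4]
gripper_width: 0.544
gripper_force: 30.0
```

```bash
python3 look.py .4958 -.3086 .09 100.6; python3 look.py .5763 -.2925 .09 100.6
```

```text
[0.5718 0.173  0.0391] grip 47.3 30.0 [-1.2 -0.4  4.4] ([-7.7, 487.5, -51.3], [-0.001, -0.002, -0.326], 'joints6', 49.6)
[0.5718 0.173  0.0391] grip 47.3 30.0 [-1.2 -0.4  4.4] ([69.7, 460.2, -51.2], [-0.001, -0.002, -0.326], 'joints6', 49.6)
```

Request:
move_arm --series '[{"grip": 0.3, "xyz": [0, 0, -45], "angular": [0, 0, 0]}, {"grip": 0.3, "xyz": [70, 460, -70], "angular": [0, 0, -0.326]}, {"grip": 0.3, "xyz": [70, 460, -70], "angular": [0, 0, -0.326]}, {"grip": 0.3, "xyz": [70, 460, -70], "angular": [0, 0, -0.326]}, {"grip": 0.3, "xyz": [70, 460, -70], "angular": [0, 0, -0.326]}, {"grip": 0.3, "xyz": [70, 460, -70], "angular": [0, 0, -0.326]}, {"grip": 0.3, "xyz": [70, 460, -70], "angular": [0, 0, -0.326]}, {"grip": 0.3, "xyz": [70, 460, -70], "angular": [0, 0, -0.326]}, {"grip": 0.3, "xyz": [70, 460, -70], "angular": [0, 0, -0.326]}, {"grip": 0.3, "xyz": [70, 460, -70], "angular": [0, 0, -0.326]}]'

```text
time_s: 24.35
tcp_pos: [0.5755, -0.2743, 0.1064]
ee_rot: [[0.983, 0.184, 0.0], [0.184, -0.983, 0.001], [0.0, -0.001, -1.0]]
wrist_force: [1.8, 0.0, -1.5]
gripper_width: 0.546
gripper_force: 30.0
```

Request:
move_arm --series '[{"grip": 0.3, "xyz": [0, 0, 0], "angular": [0, 0, 0]}, {"grip": 0.3, "xyz": [0, 0, 0], "angular": [0, 0, 0]}, {"grip": 0.3, "xyz": [0, 0, 0], "angular": [0, 0, 0]}]'

```text
time_s: 24.65
tcp_pos: [0.5756, -0.2716, 0.1063]
ee_rot: [[0.983, 0.185, -0.001], [0.185, -0.983, 0.001], [-0.0, -0.002, -1.0]]
wrist_force: [-0.1, -0.4, -1.6]
gripper_width: 0.551
gripper_force: 30.0
```

```bash
python3 look.py .576 -.2925 .065 100.6
```

```text
[ 0.5756 -0.2716  0.1063] grip 47.9 30.0 [-0.1 -0.4 -1.6] ([-3.5, 20.7, 41.3], [-0.002, 0.0, 0.001], 'joints6', 111.4)
```

Request:
move_arm --series '[{"grip": 0.3, "xyz": [-3.5, 20.7, 20], "angular": [-0.002, 0, 0]}, {"grip": 0.3, "xyz": [-3.5, 20.7, 41], "angular": [-0.002, 0, 0]}, {"grip": 0.3, "xyz": [-3.5, 20.7, 41], "angular": [-0.002, 0, 0]}, {"grip": 0.3, "xyz": [-3.5, 20.7, 41], "angular": [-0.002, 0, 0]}, {"grip": 0.3, "xyz": [-3.5, 20.7, 41], "angular": [-0.002, 0, 0]}, {"grip": 0.3, "xyz": [-3.5, 20.7, 41], "angular": [-0.002, 0, 0]}]'

```text
time_s: 25.25
tcp_pos: [0.5775, -0.293, 0.0675]
ee_rot: [[0.983, 0.185, 0.004], [0.185, -0.983, -0.002], [0.003, 0.003, -1.0]]
wrist_force: [0.5, -0.2, -2.6]
gripper_width: 0.545
gripper_force: 30.0
```

```bash
python3 look.py .576 -.2925 .042 100.6; python3 - <<'E'
from h import *
from station import r
s=r.sense();c=r.capture("wrist");inhand(s,c)
import pickle;print("ref 2nd tape:");inhand(*pickle.load(open("cap4.pkl","rb")))
E
```

```text
[ 0.5775 -0.293   0.0675] grip 47.4 30.0 [ 0.5 -0.2 -2.6] ([-1.5, -0.9, 25.5], [0.003, -0.003, 0.001], 'joints6', 113.2)
px [350.6 307.5] [62.3 69.3] tool mm [ 4.  13.7  6.5]
ref 2nd tape:
px [319.6 313.3] [ 68.3 132.7] tool mm [1.2 0.  6.5]
```

Request:
move_arm --series '[{"grip": 0.3, "xyz": [-1.2, -0.8, 12], "angular": [0.002, -0.002, 0]}, {"grip": 0.3, "xyz": [-1.2, -0.8, 18], "angular": [0.002, -0.002, 0]}, {"grip": 0.3, "xyz": [-1.2, -0.8, 21], "angular": [0.002, -0.002, 0]}, {"grip": 0.3, "xyz": [-1.2, -0.8, 23.5], "angular": [0.002, -0.002, 0]}, {"grip": 0.3, "xyz": [-1.2, -0.8, 25], "angular": [0.002, -0.002, 0]}, {"grip": 0.3, "xyz": [-1.2, -0.8, 26], "angular": [0.002, -0.002, 0]}, {"grip": 0.3, "xyz": [-1.2, -0.8, 26], "angular": [0.002, -0.002, 0]}, {"grip": 0.3, "xyz": [-1.2, -0.8, 26], "angular": [0.002, -0.002, 0]}]'

```text
time_s: 26.1
tcp_pos: [0.5753, -0.293, 0.0431]
ee_rot: [[0.983, 0.185, -0.001], [0.185, -0.983, -0.0], [-0.001, 0.0, -1.0]]
wrist_force: [-2.7, 4.1, 13.4]
gripper_width: 0.551
gripper_force: 30.0
```

It's on the floor; 0.0431 is what the grasp height predicts. Releasing.

Request:
move_arm --series '[{"grip": 0.3, "xyz": [0, 0, -1.2], "angular": [0, 0, 0]}, {"grip": 0.7, "xyz": [0, 0, -1.2], "angular": [0, 0, 0]}, {"grip": 0.7, "xyz": [0, 0, -1.2], "angular": [0, 0, 0]}, {"grip": 0.7, "xyz": [0, 0, -1.2], "angular": [0, 0, 0]}, {"grip": 0.7, "xyz": [0, 0, -25], "angular": [0, 0, 0]}, {"grip": 0.78, "xyz": [0, 0, -60], "angular": [0, 0, 0]}, {"grip": 0.78, "xyz": [-30, 0, -85], "angular": [0, 0, 0]}, {"grip": 0.78, "xyz": [-60, 0, -100], "angular": [0, 0, 0]}, {"grip": 0.78, "xyz": [-60, 0, -100], "angular": [0, 0, 0]}, {"grip": 0.78, "xyz": [-60, 0, -100], "angular": [0, 0, 0]}]'

```text
time_s: 27.1
tcp_pos: [0.5162, -0.3044, 0.1404]
ee_rot: [[0.983, 0.183, -0.0], [0.183, -0.983, 0.0], [-0.0, -0.0, -1.0]]
wrist_force: [0.2, -1.0, 0.3]
gripper_width: 0.777
gripper_force: 0.0
```

```bash
python3 look.py .585 .3657 .10 104.2 .5763 -.2925 150 .034; python3 - <<'E'
from h import *
from station import r
t=r.capture("top");tapes(t,.036,[(129,172),(120,237)])
s=r.sense();c=r.capture("wrist");import pickle;pickle.dump((s,c,t),open("cap5.pkl","wb"))
for th in(130,140):wt(s,c,[(.5575,-.202),(.5763,-.2925),(.4776,-.2187)],thr=th,zt=.034)
E
```

```text
[ 0.5162 -0.3044  0.1404] grip 67.6 0.0 [ 0.2 -1.   0.3] ([190.5, -646.1, 40.5], [-0.0, 0.0, -0.063], 'joints6', 115.6)
case [ 0.5755 -0.2924] size [58.7 46.8] yaw 10.6 btn [ 0.5746 -0.2929] off mm [-0.8 -0.5] h mm 9.1
(129, 172) btn [0.5856 0.3646] rect [0.5853, 0.3654] [54.8 44.5] long axis yaw 14.4
(120, 237) btn [0.472  0.3901] rect [0.4719, 0.391] [44.2 55.2] long axis yaw 174.4
case [ 0.5579 -0.2107] size [88.  82.1] yaw 7.1 btn [ 0.556  -0.2003] off mm [-1.9 10.4] h mm 24.9
case [ 0.5688 -0.2838] size [74.  72.5] yaw 0.0 btn [ 0.5745 -0.2931] off mm [ 5.7 -9.4] h mm -72.5
case [ 0.4826 -0.2215] size [80.  83.5] yaw 90.0 btn [ 0.4843 -0.2383] off mm [  1.7 -16.9] h mm -19.2
case [ 0.5568 -0.1993] size [59.3 52.5] yaw 11.2 btn [ 0.556  -0.2003] off mm [-0.9 -1. ] h mm -1.3
case [ 0.5721 -0.2787] size [60.2 75.5] yaw 101.3 btn [ 0.5745 -0.2931] off mm [  2.4 -14.4] h mm -79.6
case [ 0.477  -0.2162] size [62.2 54.6] yaw 9.8 btn [ 0.476  -0.2184] off mm [-1.  -2.2] h mm -0.5
```

The left front tape has been knocked to about (.472,.391), so I'll look again before gripping it. First, the far left faulty one.

Request:
move_arm --series '[{"grip": 0.78, "xyz": [190, -646, 30], "angular": [0, 0, -0.063]}, {"grip": 0.78, "xyz": [190, -646, 30], "angular": [0, 0, -0.063]}, {"grip": 0.78, "xyz": [190, -646, 30], "angular": [0, 0, -0.063]}, {"grip": 0.78, "xyz": [190, -646, 30], "angular": [0, 0, -0.063]}, {"grip": 0.78, "xyz": [190, -646, 30], "angular": [0, 0, -0.063]}, {"grip": 0.78, "xyz": [190, -646, 30], "angular": [0, 0, -0.063]}, {"grip": 0.78, "xyz": [190, -646, 30], "angular": [0, 0, -0.063]}, {"grip": 0.78, "xyz": [190, -646, 30], "angular": [0, 0, -0.063]}, {"grip": 0.78, "xyz": [190, -646, 30], "angular": [0, 0, -0.063]}, {"grip": 0.78, "xyz": [190, -646, 30], "angular": [0, 0, -0.063]}]'

```text
time_s: 28.25
tcp_pos: [0.5666, 0.1956, 0.1168]
ee_rot: [[0.969, 0.247, -0.002], [0.247, -0.969, -0.001], [-0.002, 0.0, -1.0]]
wrist_force: [1.1, -0.6, 0.3]
gripper_width: 0.781
gripper_force: 0.0
```

```bash
python3 look.py .585 .3657 .10 104.2
```

```text
[0.5666 0.1956 0.1168] grip 67.9 0.0 [ 1.1 -0.6  0.3] ([59.9, -160.3, 16.6], [0.0, 0.002, 0.001], 'joints6', 69.8)
```

Request:
move_arm --series '[{"grip": 0.78, "xyz": [60, -155, 17], "angular": [0, 0, 0]}, {"grip": 0.78, "xyz": [60, -155, 17], "angular": [0, 0, 0]}, {"grip": 0.78, "xyz": [60, -155, 17], "angular": [0, 0, 0]}, {"grip": 0.78, "xyz": [60, -155, 17], "angular": [0, 0, 0]}, {"grip": 0.78, "xyz": [60, -155, 17], "angular": [0, 0, 0]}, {"grip": 0.78, "xyz": [60, -155, 17], "angular": [0, 0, 0]}, {"grip": 0.78, "xyz": [60, -155, 17], "angular": [0, 0, 0]}]'

```text
time_s: 28.95
tcp_pos: [0.5866, 0.3565, 0.1007]
ee_rot: [[0.97, 0.244, -0.002], [0.244, -0.97, -0.001], [-0.002, 0.0, -1.0]]
wrist_force: [-1.1, -0.7, -0.6]
gripper_width: 0.781
gripper_force: 0.0
```

```bash
python3 look.py .585 .3657 .038 104.2 .585 .3657 210; python3 look.py .472 .391 .038 84.4 
```

```text
[0.5866 0.3565 0.1007] grip 67.9 0.0 [-1.1 -0.7 -0.6] ([0.8, -9.3, 62.7], [0.0, 0.002, -0.001], 'joints6', 59.5)
attempt to get argmax of an empty sequence
[0.5868 0.3564 0.1011] grip 67.6 0.0 [-0.1 -0.4  0.2] ([-102.8, -61.6, 63.2], [0.0, 0.001, 0.344], 'joints6', 59.5)
```

Request:
move_arm --series '[{"grip": 0.78, "xyz": [0.8, -9.2, 15], "angular": [0, 0.002, 0]}, {"grip": 0.78, "xyz": [0.8, -9.2, 45], "angular": [0, 0.002, 0]}, {"grip": 0.78, "xyz": [0.8, -9.2, 63], "angular": [0, 0.002, 0]}, {"grip": 0.78, "xyz": [0.8, -9.2, 63], "angular": [0, 0.002, 0]}, {"grip": 0.78, "xyz": [0.8, -9.2, 63], "angular": [0, 0.002, 0]}, {"grip": 0.3, "xyz": [0.8, -9.2, 63], "angular": [0, 0.002, 0]}, {"grip": 0.3, "xyz": [0.8, -9.2, 63], "angular": [0, 0.002, 0]}, {"grip": 0.3, "xyz": [0.8, -9.2, 63], "angular": [0, 0.002, 0]}, {"grip": 0.3, "xyz": [0.8, -9.2, 63], "angular": [0, 0.002, 0]}, {"grip": 0.3, "xyz": [0.8, -9.2, 63], "angular": [0, 0.002, 0]}]'

```text
time_s: 30.0
tcp_pos: [0.5855, 0.3672, 0.039]
ee_rot: [[0.969, 0.246, 0.002], [0.246, -0.969, 0.001], [0.002, -0.001, -1.0]]
wrist_force: [-1.8, -1.0, 3.4]
gripper_width: 0.55
gripper_force: 30.0
```

```bash
python3 look.py .59 -.007 .10 90
```

```text
[0.5855 0.3672 0.039 ] grip 47.8 30.0 [-1.8 -1.   3.4] ([-87.5, 363.7, -61.5], [-0.001, -0.002, 0.248], 'joints6', 58.7)
```

Request:
move_arm --series '[{"grip": 0.3, "xyz": [0, 0, -45], "angular": [0, 0, 0]}, {"grip": 0.3, "xyz": [-87, 362, -70], "angular": [0, 0, 0.248]}, {"grip": 0.3, "xyz": [-87, 362, -70], "angular": [0, 0, 0.248]}, {"grip": 0.3, "xyz": [-87, 362, -70], "angular": [0, 0, 0.248]}, {"grip": 0.3, "xyz": [-87, 362, -70], "angular": [0, 0, 0.248]}, {"grip": 0.3, "xyz": [-87, 362, -70], "angular": [0, 0, 0.248]}, {"grip": 0.3, "xyz": [-87, 362, -70], "angular": [0, 0, 0.248]}, {"grip": 0.3, "xyz": [-87, 362, -70], "angular": [0, 0, 0.248]}, {"grip": 0.3, "xyz": [-87, 362, -70], "angular": [0, 0, 0.248]}, {"grip": 0.3, "xyz": [-87, 362, -70], "angular": [0, 0, 0.248]}]'

```text
time_s: 31.0
tcp_pos: [0.5891, -0.0085, 0.1075]
ee_rot: [[1.0, -0.005, 0.0], [-0.005, -1.0, 0.001], [0.0, -0.001, -1.0]]
wrist_force: [0.4, 0.2, -1.5]
gripper_width: 0.551
gripper_force: 30.0
```

```bash
python3 look.py .59 -.007 .046 90; python3 - <<'E'
from h import *
from station import r
s=r.sense();c=r.capture("wrist");a=wrect(s,c,.66,.09,.2,.22,.036,.0005)
cv2.imwrite("pics/w7.png",np.hstack([cv2.resize(c["img"],(400,300)),np.vstack([a,np.zeros((0,400,3),np.uint8)])[:300]])[:,:,::-1])
E
```

```text
[ 0.5891 -0.0085  0.1075] grip 47.9 30.0 [ 0.4  0.2 -1.5] ([0.9, -1.4, 61.5], [-0.001, -0.0, -0.005], 'joints6', 74.9)
```

View pics/w7.png

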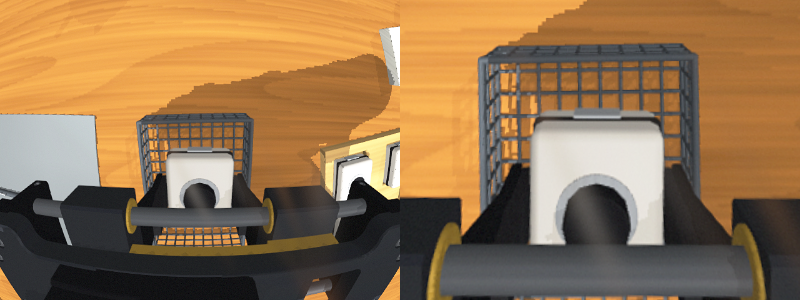

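The picture shows the faulty tape held over the basket, its button clearly raised. The basket rims are at columns 480 and 698, so the tape is centred within 2 mm. Lowering it in.

Request:
move_arm --series '[{"grip": 0.3, "xyz": [0.9, -2.5, 25], "angular": [0, 0, 0]}, {"grip": 0.3, "xyz": [0.9, -2.5, 50], "angular": [0, 0, 0]}, {"grip": 0.3, "xyz": [0.9, -2.5, 60], "angular": [0, 0, 0]}, {"grip": 0.3, "xyz": [0.9, -2.5, 65], "angular": [0, 0, 0]}, {"grip": 0.3, "xyz": [0.9, -2.5, 66], "angular": [0, 0, 0]}, {"grip": 0.3, "xyz": [0.9, -2.5, 66], "angular": [0, 0, 0]}]'

```text
time_s: 31.65
tcp_pos: [0.5913, -0.0022, 0.0424]
ee_rot: [[1.0, 0.001, 0.002], [0.001, -1.0, 0.001], [0.002, -0.001, -1.0]]
wrist_force: [0.2, 0.3, -0.7]
gripper_width: 0.549
gripper_force: 30.0
```

Request:
move_arm --series '[{"grip": 0.3, "xyz": [0, 2, 1], "angular": [0, 0, 0]}, {"grip": 0.3, "xyz": [0, 2, 2], "angular": [0, 0, 0]}, {"grip": 0.64, "xyz": [0, 2, 2], "angular": [0, 0, 0]}, {"grip": 0.64, "xyz": [0, 2, 2], "angular": [0, 0, 0]}, {"grip": 0.64, "xyz": [0, 2, 2], "angular": [0, 0, 0]}, {"grip": 0.64, "xyz": [0, 2, -15], "angular": [0, 0, 0]}, {"grip": 0.64, "xyz": [0, 2, -60], "angular": [0, 0, 0]}, {"grip": 0.78, "xyz": [0, 2, -80], "angular": [0, 0, 0]}, {"grip": 0.78, "xyz": [0, 2, -80], "angular": [0, 0, 0]}, {"grip": 0.78, "xyz": [0, 2, -80], "angular": [0, 0, 0]}]'

```text
time_s: 32.65
tcp_pos: [0.5904, -0.0048, 0.122]
ee_rot: [[1.0, -0.0, 0.002], [-0.0, -1.0, 0.001], [0.002, -0.001, -1.0]]
wrist_force: [-0.4, -0.4, -0.0]
gripper_width: 0.762
gripper_force: 0.0
```

```bash
python3 look.py .472 .391 .10 84.5; python3 - <<'E'
from h import *
from station import r
t=r.capture("top");tapes(t,.037,[(112,228)])
E
```

```text
[ 0.5904 -0.0048  0.122 ] grip 66.3 0.0 [-0.4 -0.4 -0. ] ([-118.5, -395.7, 22.4], [-0.001, -0.002, 0.096], 'joints6', 74.8)
(112, 228) btn [0.4718 0.39  ] rect [0.4718, 0.3908] [45.3 56. ] long axis yaw 174.8
```

Request:
move_arm --series '[{"grip": 0.78, "xyz": [-118.5, -396, 22], "angular": [0, -0.002, 0.094]}, {"grip": 0.78, "xyz": [-118.5, -396, 22], "angular": [0, -0.002, 0.094]}, {"grip": 0.78, "xyz": [-118.5, -396, 22], "angular": [0, -0.002, 0.094]}, {"grip": 0.78, "xyz": [-118.5, -396, 22], "angular": [0, -0.002, 0.094]}, {"grip": 0.78, "xyz": [-118.5, -396, 22], "angular": [0, -0.002, 0.094]}, {"grip": 0.78, "xyz": [-118.5, -396, 22], "angular": [0, -0.002, 0.094]}, {"grip": 0.78, "xyz": [-118.5, -396, 22], "angular": [0, -0.002, 0.094]}, {"grip": 0.78, "xyz": [-118.5, -396, 22], "angular": [0, -0.002, 0.094]}, {"grip": 0.78, "xyz": [-118.5, -396, 22], "angular": [0, -0.002, 0.094]}, {"grip": 0.78, "xyz": [-118.5, -396, 22], "angular": [0, -0.002, 0.094]}]'

```text
time_s: 33.7
tcp_pos: [0.4706, 0.3926, 0.098]
ee_rot: [[0.996, -0.09, -0.003], [-0.09, -0.996, -0.001], [-0.003, 0.002, -1.0]]
wrist_force: [0.3, -0.2, -0.1]
gripper_width: 0.781
gripper_force: 0.0
```

Request:
move_arm --series '[{"grip": 0.78, "xyz": [0, 0, 0], "angular": [0, 0, 0]}, {"grip": 0.78, "xyz": [0, 0, 0], "angular": [0, 0, 0]}]'

```text
time_s: 33.9
tcp_pos: [0.4722, 0.3895, 0.0993]
ee_rot: [[0.995, -0.095, -0.002], [-0.095, -0.995, -0.001], [-0.002, 0.001, -1.0]]
wrist_force: [-0.1, -0.7, 1.3]
gripper_width: 0.78
gripper_force: 0.0
```

```bash
python3 look.py .4718 .3907 .038 84.7 .4718 .3907 210
```

```text
[0.4722 0.3895 0.0993] grip 67.9 0.0 [-0.1 -0.7  1.3] ([-0.4, -1.2, 61.3], [0.001, 0.002, -0.003], 'joints6', 30.0)
case [0.4555 0.3938] size [46.1 22.1] yaw 84.4 btn [0.4616 0.3917] off mm [ 6.2 -2. ] h mm -13.9
```

Request:
move_arm --series '[{"grip": 0.78, "xyz": [-0.4, -1.2, 20], "angular": [0, 0.001, 0]}, {"grip": 0.78, "xyz": [-0.4, -1.2, 50], "angular": [0, 0.001, 0]}, {"grip": 0.78, "xyz": [-0.4, -1.2, 62], "angular": [0, 0.001, 0]}, {"grip": 0.78, "xyz": [-0.4, -1.2, 62], "angular": [0, 0.001, 0]}, {"grip": 0.78, "xyz": [-0.4, -1.2, 62], "angular": [0, 0.001, 0]}, {"grip": 0.3, "xyz": [-0.4, -1.2, 62], "angular": [0, 0.001, 0]}, {"grip": 0.3, "xyz": [-0.4, -1.2, 62], "angular": [0, 0.001, 0]}, {"grip": 0.3, "xyz": [-0.4, -1.2, 62], "angular": [0, 0.001, 0]}, {"grip": 0.3, "xyz": [-0.4, -1.2, 62], "angular": [0, 0.001, 0]}, {"grip": 0.3, "xyz": [-0.4, -1.2, 62], "angular": [0, 0.001, 0]}]'

```text
time_s: 34.95
tcp_pos: [0.4718, 0.3926, 0.0386]
ee_rot: [[0.996, -0.093, 0.001], [-0.093, -0.996, 0.001], [0.0, -0.001, -1.0]]
wrist_force: [-1.4, -0.5, 4.1]
gripper_width: 0.546
gripper_force: 30.0
```

```bash
python3 look.py .508 -.0045 .11 90
```

```text
[0.4718 0.3926 0.0386] grip 47.5 30.0 [-1.4 -0.5  4.1] ([73.1, 391.9, -71.8], [-0.001, -0.0, -0.094], 'joints6', 29.8)
```

Request:
move_arm --series '[{"grip": 0.3, "xyz": [0, 0, -45], "angular": [0, 0, 0]}, {"grip": 0.3, "xyz": [77, 391, -75], "angular": [0, 0, -0.094]}, {"grip": 0.3, "xyz": [77, 391, -75], "angular": [0, 0, -0.094]}, {"grip": 0.3, "xyz": [77, 391, -75], "angular": [0, 0, -0.094]}, {"grip": 0.3, "xyz": [77, 391, -75], "angular": [0, 0, -0.094]}, {"grip": 0.3, "xyz": [77, 391, -75], "angular": [0, 0, -0.094]}, {"grip": 0.3, "xyz": [77, 391, -75], "angular": [0, 0, -0.094]}, {"grip": 0.3, "xyz": [77, 391, -75], "angular": [0, 0, -0.094]}, {"grip": 0.3, "xyz": [77, 391, -75], "angular": [0, 0, -0.094]}, {"grip": 0.3, "xyz": [77, 391, -75], "angular": [0, 0, -0.094]}]'

```text
time_s: 35.95
tcp_pos: [0.5111, -0.0089, 0.1126]
ee_rot: [[1.0, -0.007, -0.001], [-0.007, -1.0, 0.0], [-0.001, -0.0, -1.0]]
wrist_force: [-1.3, 0.8, -1.4]
gripper_width: 0.546
gripper_force: 30.0
```

Request:
move_arm --series '[{"grip": 0.3, "xyz": [0, 0, 0], "angular": [0, 0, 0]}, {"grip": 0.3, "xyz": [0, 0, 0], "angular": [0, 0, 0]}]'

```text
time_s: 36.15
tcp_pos: [0.5115, -0.0036, 0.1123]
ee_rot: [[1.0, 0.001, -0.001], [0.001, -1.0, 0.001], [-0.001, -0.001, -1.0]]
wrist_force: [-0.7, 0.4, -1.7]
gripper_width: 0.544
gripper_force: 30.0
```

```bash
python3 look.py .512 -.0045 .041 90
```

```text
[ 0.5115 -0.0036  0.1123] grip 47.3 30.0 [-0.7  0.4 -1.7] ([0.5, 0.9, 71.3], [-0.001, 0.001, 0.001], 'joints6', 72.3)
```

Request:
move_arm --series '[{"grip": 0.3, "xyz": [0.5, 1, 30], "angular": [0, 0, 0]}, {"grip": 0.3, "xyz": [0.5, 1, 58], "angular": [0, 0, 0]}, {"grip": 0.3, "xyz": [0.5, 1, 67], "angular": [0, 0, 0]}, {"grip": 0.3, "xyz": [0.5, 1, 71], "angular": [0, 0, 0]}, {"grip": 0.3, "xyz": [0.5, 1, 71], "angular": [0, 0, 0]}]'

```text
time_s: 36.65
tcp_pos: [0.5126, -0.0042, 0.0418]
ee_rot: [[1.0, 0.002, 0.0], [0.002, -1.0, 0.001], [0.0, -0.001, -1.0]]
wrist_force: [0.5, 0.7, -0.7]
gripper_width: 0.551
gripper_force: 30.0
```

Request:
move_arm --series '[{"grip": 0.64, "xyz": [0, 0, 0], "angular": [0, 0, 0]}, {"grip": 0.64, "xyz": [0, 0, 0], "angular": [0, 0, 0]}, {"grip": 0.64, "xyz": [0, 0, 0], "angular": [0, 0, 0]}, {"grip": 0.64, "xyz": [0, 0, -20], "angular": [0, 0, 0]}, {"grip": 0.64, "xyz": [0, 0, -65], "angular": [0, 0, 0]}, {"grip": 0.7, "xyz": [-40, 0, -90], "angular": [0, 0, 0]}, {"grip": 0.7, "xyz": [-90, 0, -110], "angular": [0, 0, 0]}, {"grip": 0.7, "xyz": [-110, 0, -150], "angular": [0, 0, 0]}, {"grip": 0.7, "xyz": [-110, 0, -170], "angular": [0, 0, 0]}, {"grip": 0.7, "xyz": [-110, 0, -170], "angular": [0, 0, 0]}]'

```text
time_s: 37.65
tcp_pos: [0.4036, -0.0047, 0.2156]
ee_rot: [[1.0, 0.001, 0.01], [0.001, -1.0, 0.004], [0.01, -0.004, -1.0]]
wrist_force: [0.3, 1.2, -0.2]
gripper_width: 0.698
gripper_force: 0.0
```

```bash
python3 - <<'E'
from h import *
from station import r
s=r.sense();print(s["tcp_pos"].round(3));c=r.capture("wrist");t=r.capture("top");sc=r.capture("scene")
a=rect(t,.66,.09,.46,.24,.034,.001);b=wrect(s,c,.66,.09,.2,.24,.034,.00075)
o=np.zeros((600,800,3),np.uint8);o[:360,:690]=cv2.resize(a,None,fx=1.5,fy=1.5,interpolation=cv2.INTER_CUBIC)
q=cv2.resize(sc["img"][170:330,110:350],(360,240));o[360:,:360]=q;o[360:,370:370+266]=b[:240,:266];cv2.imwrite("pics/fin.png",o[:,:,::-1])
E
```

```text
[ 0.404 -0.005  0.216]
```

View pics/fin.png

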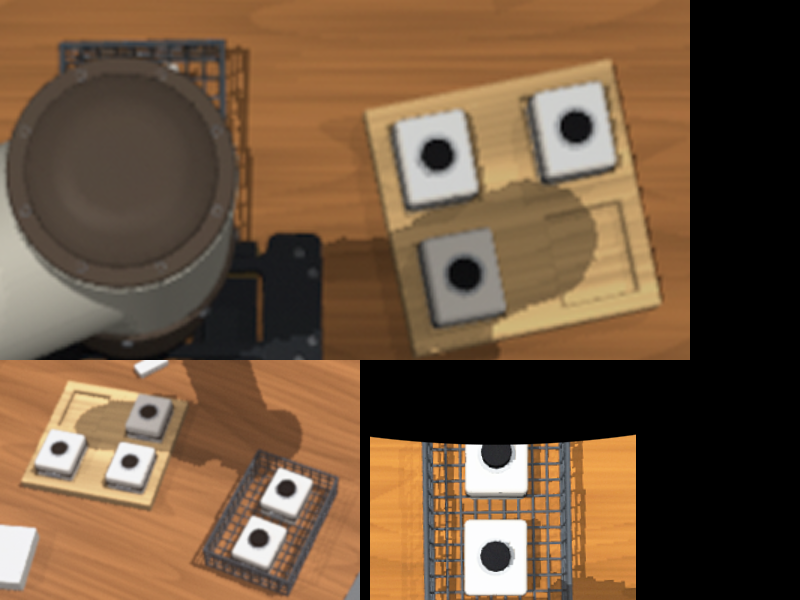

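The final view shows three tapes flush and square in the tray pockets (437,154), (575,127) and (464,274). The two with raised buttons lie flat in the basket, and the arm is clear of everything. Handing in.

```bash
python3 -c "
from station import r
print(r.finish_job())"
```

```text
the job is handed in; nothing more can be done
None
```

I tested all five tape measures and handed the job in: the three whose buttons latched are seated in the tray pockets, and the two faulty ones are in the mesh basket; the hand-in returned no verdict.

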